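# Set up a run-out check on two V-blocks

## Task

Set up the run-out check on the surface plate: stand the two V-blocks upright in front of the dial gauge, one left and one right of its plunger, with their Vs in one line across the front of the gauge, and lay the mandrel in both, collar to the right as seen from the robot, so that each V-block carries the middle of a bare journal and the sleeve lies square in front of the plunger, about 4 cm clear of its tip. Stand the angle plate on the surface plate as end stop at the mandrel's plain left end, upright with its flat outer face towards that end, centred on it and within about a centimetre of it. Set the parts down rather than dropping them, and do not disturb the gauge, the spare sleeve, the part tray or the oil bottle.

Things in the scene. Friction and masses are not known exactly. Their poses are not given: they have to be found in the camera images.
- surface_plate: Surface plate, a black slab 220 (x) x 300 (y) x 50 mm high, fixed. Origin under its centre on the table; its top is 50 mm above. Its x axis points away from the robot, y to the robot's left (turned up to 8 degrees).
- dial_gauge: Dial gauge on a magnetic base, fixed on the plate's rear half, plunger level, pointing to its own -x (to the robot). Origin on the plate's top below the plunger tip (45 mm up); x runs from tip to gauge, y to the robot's left. Dial case centred at x = 50 mm (40 mm across, top 55 mm up), base x = 63 to 111, y = -24 to 32 mm, column at x = 96, 128 mm high. The mandrel's axis belongs at x = -62 mm.
- vblock_a: One of two identical steel V-blocks: 32 mm long along the V (its x), 46 mm wide (y), 48 mm high, 0.45 kg. Origin at the centre of the underside, z up. 90 degree V in the top, 34 mm wide, 17 mm deep: a 20 mm journal lies with its axis 45 mm above the underside. Grip across y or, below the V, across x. Starts upright on the table in front of the surface plate.
- vblock_b: The other V-block, identical to the first; either may go left or right.
- mandrel: Steel mandrel, 200 mm long, with an aluminium sleeve, lying level in the cradle, axis 48 mm above the table; 0.62 kg. Origin on the axis at mid-length, x along it to the plain end (face at x = 100 mm); may roll about x. Journals 20 mm diameter; sleeve 44 mm diameter, x = -22 to 22 (grip here, across); collar 32 mm diameter, x = -100 to -90. Middles of the bare journals: x = 60 and -57.
- angle_plate: Steel angle plate (end stop), 0.42 kg: upright 12 mm thick (x = 0 to 12), 44 mm wide (y), 70 mm high, with a 12 mm high foot behind it to x = 45 mm and two ribs. Origin on the underside, at the middle of the flat outer face, which is the plane x = 0 and looks along -x; z up. Grip the upright across its width. Starts upright on the table in front of the surface plate.
- cradle: Fixed beech cradle in which the mandrel starts, left or right of the surface plate: base 116 (x) x 40 (y) x 12 mm, two notched uprights 14 mm thick centred at x = +46 and -46 mm, 50 mm high. Origin under its centre; the mandrel lies along its x.
- part_tray: Bystander: fixed grey open tray 164 x 118 mm over its rim, holding six standing sleeves, 50 mm high in all, on the other side from the cradle. Origin under its centre.
- spare_sleeve: Bystander: loose aluminium sleeve, 44 mm diameter, 44 mm high, standing on the rear left part of the surface plate. Origin at the centre of its underside.
- oil_bottle: Bystander: loose small amber oil bottle with black cap, 42 mm diameter, 120 mm high, standing on the table to the right of the surface plate. Origin at the centre of its underside.
There are look-alikes about, which are no part of the job. What is shaped like the vblock_a but green or turquoise is not meant.

How it is judged:
On the way, in this order (a step that is already met when the one before it is completed fails the run):
1. the V-blocks stand upright on the surface plate, one left and one right of the plunger, in line in front of the gauge (((height (world z) of vblock_a between 0.047 and 0.053 m and angle between each of vblock_a, vblock_b's own z axis and vertical below 0.06 rad and x of vblock_a in the frame of dial_gauge between -0.084 and -0.04 m and y of vblock_a in the frame of dial_gauge between 0.03 and 0.09 m and angle between the x axis of each of vblock_a, vblock_b and the y axis of dial_gauge, either way round below 0.17 rad and height (world z) of vblock_b between 0.047 and 0.053 m and x of vblock_b in the frame of dial_gauge between -0.084 and -0.04 m and y of vblock_b in the frame of dial_gauge between -0.09 and -0.03 m) or (height (world z) of vblock_b between 0.047 and 0.053 m and angle between each of vblock_b, vblock_a's own z axis and vertical below 0.06 rad and x of vblock_b in the frame of dial_gauge between -0.084 and -0.04 m and y of vblock_b in the frame of dial_gauge between 0.03 and 0.09 m and angle between the x axis of each of vblock_b, vblock_a and the y axis of dial_gauge, either way round below 0.17 rad and height (world z) of vblock_a between 0.047 and 0.053 m and x of vblock_a in the frame of dial_gauge between -0.084 and -0.04 m and y of vblock_a in the frame of dial_gauge between -0.09 and -0.03 m))), for 0.2 s.
2. the mandrel lies seated in both V-blocks, its sleeve in front of the plunger (height (world z) of mandrel between 0.0911 and 0.0991 m and angle between mandrel's own x axis and vertical between 1.53 and 1.611 rad and x of mandrel in the frame of dial_gauge between -0.076 and -0.048 m and y of mandrel in the frame of dial_gauge between -0.014 and 0.014 m and angle between the x axis of mandrel and the y axis of dial_gauge, either way round below 0.12 rad and ((height (world z) of vblock_a between 0.047 and 0.053 m and angle between each of vblock_a, vblock_b's own z axis and vertical below 0.06 rad and x of vblock_a in the frame of mandrel between 0.042 and 0.078 m and angle between the x axis of each of vblock_a, vblock_b and the x axis of mandrel, either way round below 0.12 rad and height (world z) of vblock_b between 0.047 and 0.053 m and x of vblock_b in the frame of mandrel between -0.074 and -0.041 m) or (height (world z) of vblock_b between 0.047 and 0.053 m and angle between each of vblock_b, vblock_a's own z axis and vertical below 0.06 rad and x of vblock_b in the frame of mandrel between 0.042 and 0.078 m and angle between the x axis of each of vblock_b, vblock_a and the x axis of mandrel, either way round below 0.12 rad and height (world z) of vblock_a between 0.047 and 0.053 m and x of vblock_a in the frame of mandrel between -0.074 and -0.041 m))), for 0.2 s.
At the end, for the whole second after the job is handed in: V-blocks upright on plate, in line, 42-74 mm either side of mid-mandrel. Mandrel seated in both (4 mm), square to the plunger (0.12 rad, 14 mm), 26-54 mm clear of its tip, collar right. Angle plate left, facing the plain end (0.15 rad), centred to 15 mm, gap under 16 mm. At rest, released (all of step 2 and height (world z) of angle_plate between 0.047 and 0.053 m and angle between angle_plate's own z axis and vertical below 0.06 rad and y of angle_plate in the frame of dial_gauge above 0.07 m and x of angle_plate in the frame of mandrel between 0.097 and 0.116 m and x of mandrel in the frame of angle_plate between -0.116 and -0.097 m and y of mandrel in the frame of angle_plate between -0.015 and 0.015 m and angle between the x axis of angle_plate and the x axis of mandrel, either way round below 0.15 rad and linear speed of each of vblock_a, vblock_b, mandrel, angle_plate below 0.02 m/s and angular speed of each of vblock_a, vblock_b, mandrel, angle_plate below 0.2 rad/s and contact force between each of vblock_a, vblock_b, mandrel, angle_plate and the fingers below 0.1 N); the robot touches nothing.
It fails at once if the dial gauge is knocked (over 5 N) (contact force between dial_gauge and anything else above 5 N).
It fails at once if the part tray is knocked (over 10 N) (contact force between part_tray and anything else above 10 N).
It fails at once if the spare sleeve is moved more than 15 mm (distance of spare_sleeve from where it was at the start of the episode above 0.015 m).
It fails at once if the oil bottle is moved more than 15 mm (distance of oil_bottle from where it was at the start of the episode above 0.015 m).
It fails at once if a part is dropped (falls faster than 0.4 m/s out of the fingers) ((linear speed of vblock_a above 0.4 m/s and contact force between vblock_a and the fingers below 0.05 N) or (linear speed of vblock_b above 0.4 m/s and contact force between vblock_b and the fingers below 0.05 N) or (linear speed of mandrel above 0.4 m/s and contact force between mandrel and the fingers below 0.05 N) or (linear speed of angle_plate above 0.4 m/s and contact force between angle_plate and the fingers below 0.05 N)).
It also fails if it takes over 120 s, if anything falls off the work surface, if the arm or the gripper's body presses on something with over 40 N, if the wrist force passes 120 N, or if a joint passes its speed limit or range.

## Robot

A 6-joint arm with a two-finger parallel gripper is mounted at the origin on the work surface. World frame = base frame: x ahead of the robot, y to its left, z up, the work surface at z = 0. Lengths are in m, angles in rad, forces in N, time in s.
With the tool pointing down it reaches from about 0.275 to 0.825 m from the base axis. Payload 5.2 kg.
Tool frame: the origin (TCP) lies midway between the tips of the shut fingers; the grasp point (between the pads) lies 19 mm behind it; z points along the fingers, y is the direction in which the jaws open and shut (so a half turn about z gives the same grasp; the last joint's range is limited). The gripper opens to 93 mm and grips with 3 to 60 N. Pads are 15 mm wide; open, the fingers measure 128 mm over their backs; the gripper's body (75 mm by 188 mm) begins 65 mm behind the grasp point.
Start: joints at [0.945, 0.259, 1.535, -0, 1.348, -0.203], TCP at [0.226, 0.502, 0.187] pointing down, gripper open.
Joint ranges: [-3.14, 3.14], [-0.91, 2.08], [0.19, 2.58], [-1.22, 4.36], [0.22, 2.71], [-3.12, 3.12]. Speed limits (rad/s): [2.57, 2.57, 3.14, 3.14, 3.14, 3.14].

## Interface

Orientations are given as [roll, pitch, yaw] about the fixed x, y, z axes, in that order (R = Rz(yaw) Ry(pitch) Rx(roll)).
In Python, from workcell import observe, get_image, close_job, cut_out, landmark_of gives the robot as it stands. The module is installed in compiled form; this text tells all that it offers.
- The arm moves only by the shell command python3 -m crank 'ROWS' [FORCE]. ROWS is a JSON object of lists of equal length, an entry for each row: "claw": the closure in counts, from 0 (fully open) to 255 (shut); "translation": the shift along the tool's x, y, z in mm, a list of three; "rotation": the turn, a rotation vector about the tool's x, y, z in degrees, a list of three. A call has 1 to 20 rows; each row is the pose to reach, as a shift and turn from the pose commanded when the call began, along the tool's axes at that moment; what a row does not reach only later rows make up. A row lasts 1/10 s, in which the tool goes at most 50 mm and 8.59 degrees, less where a joint would pass 70% of its speed; a pose out of reach is approached as far as the arm can. A call with a gripper value outside its range is refused whole. The fingers move at their own pace and stop on an object; FORCE is the grip in N (left out, the last holds). Time passes only in rows, so rows that repeat a pose let the fingers close. It gives the time, the measured TCP pose, the force and the opening at its end, in the units of the state.
- observe(): the state, without advancing time (a new reading comes with each control period).
- get_image(name): name is "scene" or "top" or "wrist"; returns a dict with "color" (384x512x3 uint8, red, green, blue), "depth" (384x512 float32, m along the optical axis (not along the pixel's ray), 0 where there is no reading), "fx", "fy", "cx", "cy" (pixels), "k1" (the pictures are not rectified: a ray, as slopes to the right and down, at radius r is drawn at 1 + k1 r^2 times it, then the intrinsics apply), "R" (3x3) and "t" (3): a world point X has camera coordinates R X + t; the wrist camera has in their place "T_tool_cam" (4x4, takes a point from camera to tool coordinates, whose origin is the TCP and whose axes are the flange's). Camera axes: x right, y down, z forward; pixel columns grow to the right and rows downward; lengths in m; the calibration is good to about 2 mm. A picture is of the moment at which its call begins: read the wrist's pose just before it.
- close_job(): hands the job in, once; it reports no verdict.
Trained networks look in a picture, given as the dict that the camera call returned (one of the last four; its "shot" number tells which), for a name from the list of things; names that differ only in an ending like _2 or _b are one class to them, and where a whole thing is asked for, a point or a joint stands for the part that bears it (a point fixed in the world has none). Each returns a list of dicts, best first, with "p" (0 to 1); they miss things now and then, are a little off and sometimes report something else, mostly with a low value. They report only what shows in the picture. A call takes as long as a camera call. They do not tell look-alikes from the thing itself.
- cut_out(picture, label): "mask" (384x512 bool, what is visible of it) and "position" ([column, row] in pixels, amid what is visible of it).
- landmark_of(picture, label): "position" ([column, row] in pixels: a listed point, or the origin of a listed thing).
The state is a dict: "time": time; "joints": joint angles; "joint_velocities": joint speeds; "joint_torque": joint torques, N m; "tcp_pos": TCP position; "orientation": TCP orientation; "contact_force": force on the tool from outside, world axes, zero at the start; "ft_torque": the same for the moment, N m; "gripper_width": finger opening in m.
Only numpy, scipy, OpenCV 4.12 (cv2) and the standard library are available. Lean on these libraries where they do the work, as an engineer would, in place of code of your own. Each camera call takes 0.05 s, during which the arm holds its last target.

## Working session

There is one attempt and no reset: what is moved stays moved. The work goes in short steps, Python scripts to look and compute and a shell command to move; the robot and the scene stay as the last step left them, time stands still between calls to the robot, and variables do not carry over. Pictures are saved under pics/ and viewed, and the job is handed in when it is done.

```bash
mkdir -p pics; ls; cat > h.py <<'E'
import numpy as np, cv2
from workcell import observe,get_image,close_job,cut_out,landmark_of
def save(im,n): cv2.imwrite('pics/'+n,cv2.cvtColor(im['color'],cv2.COLOR_RGB2BGR))
E
python3 - <<'E'
from h import *
s=observe(); print(s)
for n in('scene','top','wrist'):
    im=get_image(n); save(im,n+'0.png'); print(n,{k:im[k] for k in im if k not in('color','depth')})
E
```

```text
pics
{'time': 0.0, 'joints': array([ 9.45192215e-01,  2.59330534e-01,  1.53606195e+00,  7.78139754e-06,
        1.34798268e+00, -2.02837698e-01]), 'joint_velocities': array([ 0.00157965,  0.00059891,  0.00030869,  0.00142588,  0.00046797,
       -0.00189369]), 'joint_torque': array([-1.63572251e-03, -4.37296128e+01, -2.84002537e+01,  7.14121806e-02,
        4.14514693e-02, -1.44434161e-04]), 'tcp_pos': array([0.22530049, 0.50109327, 0.18643294]), 'orientation': array([-3.13984822e+00, -3.66515890e-04,  2.71882419e+00]), 'contact_force': array([-0.55293293,  0.60464165, -0.20220983]), 'ft_torque': array([-0.02994857,  0.07094372,  0.05343479]), 'gripper_width': 0.09312367920314993}
scene {'fx': 410.3740631994835, 'fy': 410.3740631994835, 'cx': 258.9782430324659, 'cy': 184.2308523438429, 'k1': 0.0018768601787067093, 'R': array([[ 0.79934208,  0.60086956,  0.0028286 ],
       [ 0.51039117, -0.67647857, -0.53092146],
       [-0.31710106,  0.42583156, -0.84741631]]), 't': array([-0.42102401, -0.23911954,  1.38572746]), 'shot': 1}
top {'fx': 412.78861073630975, 'fy': 412.78861073630975, 'cx': 250.7171230545748, 'cy': 197.5972497727608, 'k1': -0.11852153379838706, 'R': array([[ 0.00116325, -0.999886  ,  0.01505424],
       [-0.99822249, -0.00205808, -0.05956202],
       [ 0.05958621, -0.01495819, -0.99811108]]), 't': array([-0.00816061,  0.5202795 ,  0.98136156]), 'shot': 2}
wrist {'fx': 314.2608567809242, 'fy': 314.2608567809242, 'cx': 257.16183230683464, 'cy': 190.50411486326936, 'k1': -0.08020285940396968, 'T_tool_cam': array([[-1.37679590e-04, -9.65537628e-01, -2.60263461e-01,
         7.22932104e-02],
       [ 9.99998675e-01,  2.89238549e-04, -1.60203092e-03,
         6.71109033e-04],
       [ 1.62209936e-03, -2.60263336e-01,  9.65536309e-01,
        -1.97902508e-01],
       [ 0.00000000e+00,  0.00000000e+00,  0.00000000e+00,
         1.00000000e+00]]), 'shot': 3}
```

View pics/top0.png

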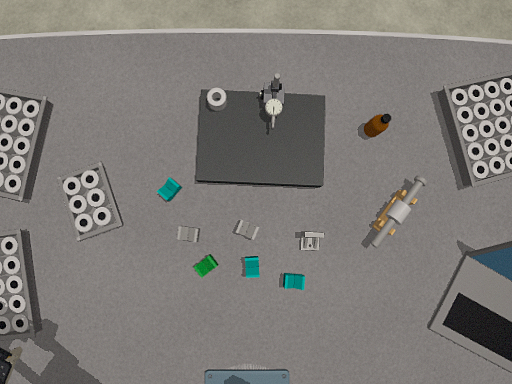

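View pics/scene0.png

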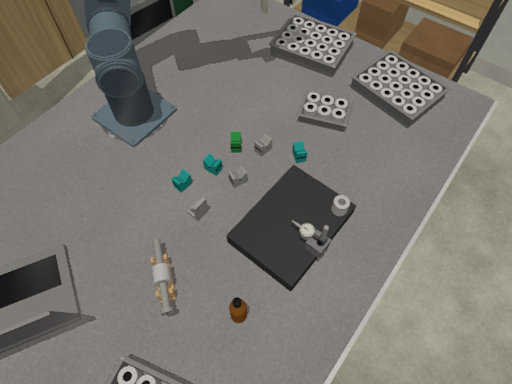

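View pics/wrist0.png

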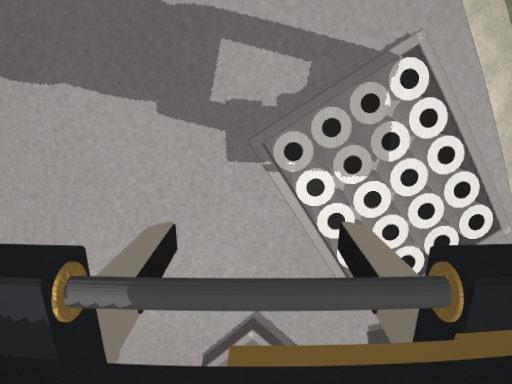

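```bash
cat >> h.py <<'E'
from scipy.spatial.transform import Rotation as Rn
def T_tool(s):
    T=np.eye(4);T[:3,:3]=Rn.from_euler('xyz',s['orientation']).as_matrix();T[:3,3]=s['tcp_pos'];return T
def cam(im,s=None):
    # camera->world
    if 'R' in im:
        T=np.eye(4);T[:3,:3]=im['R'].T;T[:3,3]=-im['R'].T@im['t'];return T
    return T_tool(s)@im['T_tool_cam']
def cloud(im,s=None):
    v,u=np.mgrid[0:384,0:512]
    xd=(u-im['cx'])/im['fx'];yd=(v-im['cy'])/im['fy']
    x,y=xd.copy(),yd.copy()
    for _ in range(15):
        f=1+im['k1']*(x*x+y*y);x,y=xd/f,yd/f
    P=np.stack([x,y,np.ones_like(x)],-1)*im['depth'][...,None]
    T=cam(im,s);W=P@T[:3,:3].T+T[:3,3];W[im['depth']<=0]=np.nan;return W
def proj(im,X,s=None):
    T=np.linalg.inv(cam(im,s));c=np.atleast_2d(X)@T[:3,:3].T+T[:3,3]
    x,y=c[:,0]/c[:,2],c[:,1]/c[:,2];f=1+im['k1']*(x*x+y*y)
    return np.stack([im['cx']+im['fx']*x*f,im['cy']+im['fy']*y*f],-1)
def crop(im,n,x0,y0,x1,y1,k=4):
    c=cv2.cvtColor(im['color'][y0:y1,x0:x1],cv2.COLOR_RGB2BGR);cv2.imwrite('pics/'+n,cv2.resize(c,None,fx=k,fy=k,interpolation=cv2.INTER_CUBIC))
E
python3 - <<'E'
from h import *
im=get_image('top')
crop(im,'topc1.png',150,170,340,300,4)
crop(im,'topc2.png',180,70,440,260,3)
W=cloud(im)
np.save('Wtop.npy',W)
for n in['surface_plate','dial_gauge','vblock_a','mandrel','angle_plate','cradle','part_tray','spare_sleeve','oil_bottle']:
    for d in cut_out(im,n)[:6]:
        m=d['mask'];w=W[m];w=w[~np.isnan(w[:,0])]
        print(n,round(d['p'],2),np.round(d['position']),m.sum(),np.round(np.median(w,0),3),'zmax',w[:,2].max().round(3))
    for d in landmark_of(im,n)[:6]: print('   lm',round(d['p'],2),np.round(d['position'],1))
fl=W[280:330,150:200,2];print('floor',np.nanmedian(fl))
E
```

```text
surface_plate 0.68 [388. 209.] 331 [ 0.488 -0.341  0.013] zmax 0.053
surface_plate 0.61 [261. 140.] 10698 [ 0.65  -0.026  0.048] zmax 0.096
   lm 0.78 [261.4 140.3]
dial_gauge 0.71 [273.  96.] 801 [ 0.747 -0.056  0.1  ] zmax 0.178
   lm 0.61 [272.8 131.6]
   lm 0.37 [391.8 211.1]
vblock_a 0.79 [250. 266.] 295 [ 0.356 -0.01   0.041] zmax 0.051
vblock_a 0.74 [292. 281.] 295 [ 0.324 -0.11   0.039] zmax 0.051
vblock_a 0.72 [205. 266.] 291 [0.359 0.1   0.04 ] zmax 0.051
vblock_a 0.63 [169. 188.] 286 [0.539 0.186 0.039] zmax 0.051
vblock_a 0.57 [248. 230.] 259 [0.445 0.002 0.041] zmax 0.05
vblock_a 0.51 [190. 234.] 266 [0.433 0.144 0.04 ] zmax 0.05
   lm 0.87 [251.  264.6]
   lm 0.8 [289.5 279. ]
   lm 0.61 [170.2 191.4]
   lm 0.57 [247.8 228.9]
   lm 0.55 [206.7 261.6]
   lm 0.5 [193.3 234.8]
mandrel 0.76 [398. 210.] 858 [ 0.487 -0.353  0.056] zmax 0.073
   lm 0.75 [399.2 208.1]
angle_plate 0.69 [311. 242.] 350 [ 0.419 -0.148  0.018] zmax 0.072
   lm 0.72 [308.5 229.7]
cradle 0.86 [388. 210.] 311 [ 0.486 -0.341  0.014] zmax 0.053
   lm 0.74 [390.1 211.1]
   lm 0.63 [218.7  99. ]
part_tray 0.8 [ 89. 200.] 3286 [0.509 0.377 0.04 ] zmax 0.054
part_tray 0.45 [220.  97.] 318 [0.741 0.071 0.091] zmax 0.096
   lm 0.63 [ 90.7 205.1]
spare_sleeve 0.74 [220.  98.] 316 [0.743 0.072 0.091] zmax 0.096
   lm 0.9 [217.7  98.3]
oil_bottle 0.83 [375. 125.] 437 [ 0.689 -0.301  0.076] zmax 0.121
oil_bottle 0.29 [310. 240.] 383 [ 0.418 -0.147  0.014] zmax 0.072
   lm 0.93 [370.9 126.2]
floor -0.0011906630742128943
```

View pics/topc1.png

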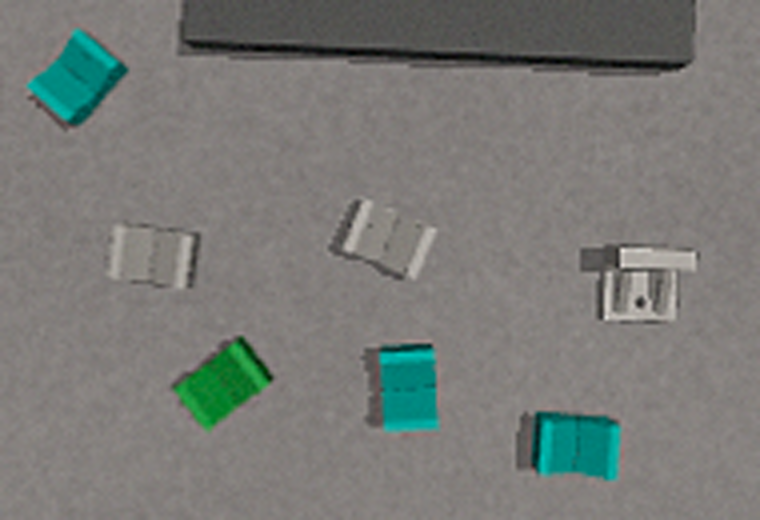

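View pics/topc2.png

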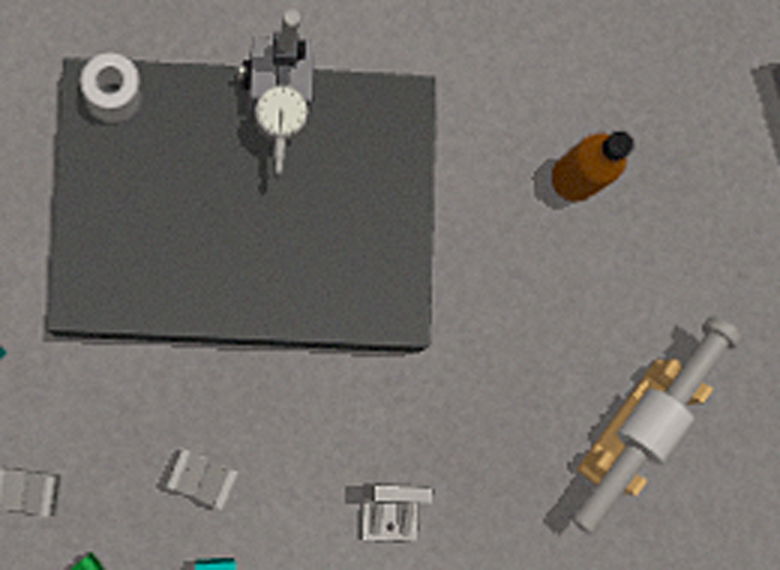

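```bash
python3 - <<'E'
from h import *
W=np.load('Wtop.npy')
def reg(u,v,r,zlo,zhi):
    w=W[v-r:v+r,u-r:u+r].reshape(-1,3);return w[(w[:,2]>zlo)&(w[:,2]<zhi)]
for n,u,v,r in[('L',188,234,17),('R',247,230,17)]:
    w=reg(u,v,r,0.022,.06)
    print(n,len(w),cv2.minAreaRect(np.float32(w[:,:2]*1000)), w.mean(0).round(4))
w=reg(311,241,20,.03,.08);print('ap',cv2.minAreaRect(np.float32(w[:,:2]*1000)))
w=reg(311,241,20,.004,.08);print('ap all',cv2.minAreaRect(np.float32(w[:,:2]*1000)))
w=reg(261,140,80,.045,.055);print('plate',cv2.minAreaRect(np.float32(w[:,:2]*1000)),np.median(w[:,2]))
# mandrel
w=reg(399,210,45,.052,.08)
c=w.mean(0);U,S,V=np.linalg.svd(w-c);print('mand',c,V[0],np.degrees(np.arctan2(V[0,1],V[0,0])));t=(w-c)@V[0];print(t.min(),t.max(), c+V[0]*(t.min()+t.max())/2)
# gauge: tip
w=reg(272,105,40,.08,.2);w=w[:]
i=np.argsort(w[:,0])[:6];print('tip',w[i].round(4))
w=reg(274,125,10,.085,.12);print(w[np.argsort(w[:,0])][:25].round(4))
E
```

```text
L 275 ((433.7945556640625, 141.44448852539062), (44.49382019042969, 31.822357177734375), 82.34518432617188) [0.434  0.1409 0.0398]
R 269 ((444.5916748046875, 2.434080123901367), (46.10496520996094, 31.570526123046875), 66.7627182006836) [0.4445 0.0022 0.0401]
ap ((427.9869384765625, -151.1177978515625), (44.27394104003906, 22.467636108398438), 87.5314712524414)
ap all ((409.1011657714844, -152.5650634765625), (95.02909851074219, 60.091739654541016), 87.51084899902344)
plate ((663.03759765625, -31.141769409179688), (302.0701904296875, 220.4707489013672), 87.54676818847656) 0.04843478260331813
mand [ 0.4880133  -0.35725613  0.05920742] [-0.7945738   0.60715558 -0.003818  ] 142.6155650834367
-0.09761042534721869 0.10257380653682675 [ 0.48604141 -0.35574936  0.05919794]
tip [[ 0.6726 -0.0539  0.0962]
 [ 0.6727 -0.0562  0.0957]
 [ 0.6747 -0.0538  0.0969]
 [ 0.6751 -0.0562  0.0955]
 [ 0.6769 -0.0538  0.0974]
 [ 0.6793 -0.0538  0.0969]]
[[ 0.6726 -0.0539  0.0962]
 [ 0.6727 -0.0562  0.0957]
 [ 0.6747 -0.0538  0.0969]
 [ 0.6751 -0.0562  0.0955]
 [ 0.6769 -0.0538  0.0974]
 [ 0.6793 -0.0538  0.0969]
 [ 0.6797 -0.0562  0.0954]
 [ 0.6814 -0.0538  0.0978]
 [ 0.6819 -0.0562  0.0958]
 [ 0.6838 -0.0538  0.0975]
 [ 0.6844 -0.0563  0.0949]
 [ 0.6854 -0.0559  0.1003]
 [ 0.6859 -0.0583  0.0984]
 [ 0.686  -0.0538  0.0978]
 [ 0.6865 -0.0517  0.0956]
 [ 0.6885 -0.0561  0.0971]
 [ 0.6886 -0.0584  0.0967]
 [ 0.6891 -0.054   0.0947]
 [ 0.6904 -0.0583  0.0986]
 [ 0.6905 -0.0561  0.0984]
 [ 0.6911 -0.054   0.0959]
 [ 0.6917 -0.0519  0.0933]
 [ 0.6928 -0.0561  0.0983]
 [ 0.693  -0.0584  0.0977]
 [ 0.6935 -0.054   0.0956]]
```

```bash
cat >> h.py <<'E'
def go(x,y,z,yaw):
    """print tool-frame shift (mm) and rotvec (deg) to reach a tool-down pose; yaw deg"""
    s=observe();T=T_tool(s);R=T[:3,:3]
    d=R.T@(np.array([x,y,z])-s['tcp_pos'])*1000
    Rt=Rn.from_euler('xyz',[180,0,yaw],degrees=True).as_matrix()
    rv=np.degrees(Rn.from_matrix(R.T@Rt).as_rotvec())
    print('t=%.1f'%s['time'],'shift',d.round(1),'rot',rv.round(2),'now',s['tcp_pos'].round(4),'yaw',np.degrees(s['orientation']).round(2),'w',round(s['gripper_width'],4),'F',s['contact_force'].round(1))
E
python3 -c "
from h import *
go(.434,.141,.2,172.3)"
```

```text
t=1.1 shift [-338.  -243.4  -12.7] rot [  0.     0.   -16.52] now [0.2257 0.5016 0.1873] yaw [180.     0.   155.78] w 0.093 F [ 0.4  0.3 -0. ]
```

```bash
python3 -m crank '{"claw":[0,0,0,0,0,0,0,0,0,0,0],"translation":[[-338,-243,-13],[-338,-243,-13],[-338,-243,-13],[-338,-243,-13],[-338,-243,-13],[-338,-243,-13],[-338,-243,-13],[-338,-243,-13],[-338,-243,-13],[-338,-243,-13],[-338,-243,-13]],"rotation":[[0,0,-16.5],[0,0,-16.5],[0,0,-16.5],[0,0,-16.5],[0,0,-16.5],[0,0,-16.5],[0,0,-16.5],[0,0,-16.5],[0,0,-16.5],[0,0,-16.5],[0,0,-16.5]]}' 40; python3 - <<'E'
from h import *
s=observe();im=get_image('wrist');save(im,'w1.png');np.save('Ww1.npy',cloud(im,s))
print(s['time'],s['tcp_pos'],s['orientation'])
E
```

```text
time: 2.2
tcp_pos: [0.434, 0.1412, 0.2001]
orientation: [3.141, -0.001, 3.005]
contact_force: [-0.6, 0.5, -0.6]
gripper_width: 0.093
2.2 [0.43402927 0.14120175 0.20013921] [ 3.14111900e+00 -6.72707747e-04  3.00482967e+00]
```

View pics/w1.png

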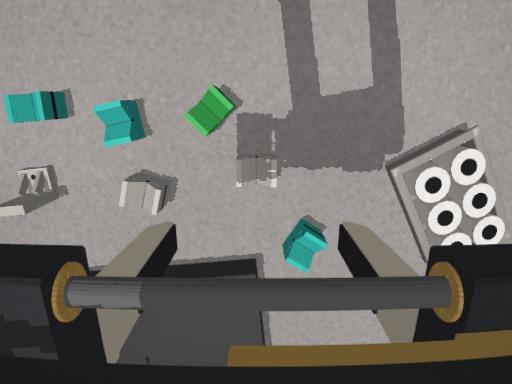

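```bash
cat >> h.py <<'E'
def rect(w):
    (c,(a,b),an)=cv2.minAreaRect(np.float32(w[:,:2]*1000))
    if a<b:a,b,an=b,a,an-90
    return 'c',np.round(c,1),'size',round(a,1),round(b,1),'longdir',round(an,1),'n',len(w)
def near(W,x,y,r,zlo,zhi):
    w=W.reshape(-1,3);return w[(np.hypot(w[:,0]-x,w[:,1]-y)<r)&(w[:,2]>zlo)&(w[:,2]<zhi)]
E
python3 - <<'E'
from h import *
W=np.load('Ww1.npy')
for x,y in((.434,.141),(.4445,.002)):
  for z in(.02,.035,.042): print(z,*rect(near(W,x,y,.035,z,.06)))
w=near(W,.425,-.15,.05,.05,.08);print(*rect(w),w[:,2].max())
w=near(W,.434,.141,.035,.02,.06);print(np.percentile(w[:,2],[5,50,95,100]))
w=near(W,.39,.141,.03,-.02,.02);print('floor',np.median(w[:,2]))
E
```

```text
0.02 c [434.9 140.3] size 46.3 32.4 longdir 81.5 n 1195
0.035 c [434.9 140.2] size 45.9 32.1 longdir 81.9 n 963
0.042 c [434.9 140.2] size 45.7 31.8 longdir 82.2 n 600
0.02 c [4.455e+02 3.000e-01] size 47.0 33.6 longdir 67.7 n 1343
0.035 c [4.457e+02 4.000e-01] size 47.0 33.1 longdir 66.9 n 977
0.042 c [445.2   0.5] size 46.8 33.0 longdir 67.8 n 598
c [ 434.2 -152.3] size 45.8 12.8 longdir 88.0 n 471 0.0734768112881406
[0.03140181 0.04208469 0.04911321 0.05063888]
floor 0.00039691114334067246
```

```bash
python3 -c "
from h import *
go(.4349,.1402,.008,171.9)"
```

```text
t=2.2 shift [ -1.6  -1.6 192.1] rot [ 0.03 -0.04  0.36] now [0.4336 0.1419 0.2001] yaw [ 1.7997e+02 -4.0000e-02  1.7226e+02] w 0.0929 F [-0.1  0.7  0.6]
```

```bash
python3 -m crank '{"claw":[0,0,0,0,0,0,0,255,255,255,255,255,255],"translation":[[-1,-1,40],[-1,-1,80],[-1,-1,120],[-1,-1,150],[-1,-1,175],[-1,-1,192],[-1,-1,192],[-1,-1,192],[-1,-1,192],[-1,-1,192],[-1,-1,192],[-1,-1,192],[-1,-1,192]],"rotation":[[0,0,0.4],[0,0,0.4],[0,0,0.4],[0,0,0.4],[0,0,0.4],[0,0,0.4],[0,0,0.4],[0,0,0.4],[0,0,0.4],[0,0,0.4],[0,0,0.4],[0,0,0.4],[0,0,0.4]]}' 40; python3 -c "
from h import *
go(.434,.141,.16,171.9)"
```

```text
time: 3.55
tcp_pos: [0.4352, 0.1401, 0.0085]
orientation: [3.141, 0.001, 3.0]
contact_force: [0.2, -0.2, -0.0]
gripper_width: 0.0499
t=3.5 shift [   1.2    0.7 -151.5] rot [ 0.01  0.03 -0.04] now [0.4352 0.1401 0.0085] yaw [1.7999e+02 3.0000e-02 1.7186e+02] w 0.0499 F [ 0.2 -0.2 -0. ]
```

```bash
python3 -m crank '{"claw":[255,255,255,255,255,255,255,255,255,255,255],"translation":[[0,0,0],[0,0,0],[0,0,0],[0,0,0],[0,0,-10],[0,0,-40],[0,0,-80],[0,0,-120],[0,0,-152],[0,0,-152],[0,0,-152]],"rotation":[[0,0,0],[0,0,0],[0,0,0],[0,0,0],[0,0,0],[0,0,0],[0,0,0],[0,0,0],[0,0,0],[0,0,0],[0,0,0]]}' 40; python3 - <<'E'
from h import *
im=get_image('top');W=cloud(im)
from itertools import product
# gauge features from top
for zl,zh in((.09,.112),(.112,.15),(.15,.2)):
    w=near(W,.73,-.055,.08,zl,zh);print(zl,len(w),w.mean(0).round(4),*rect(w))
go(.6,.05,.16,87.5)
E
```

```text
time: 4.65
tcp_pos: [0.4345, 0.1403, 0.1598]
orientation: [3.141, -0.0, 3.0]
contact_force: [-0.2, 0.4, -4.3]
gripper_width: 0.0454
0.09 383 [ 0.7236 -0.0572  0.1007] c [725.9 -58.9] size 106.6 45.9 longdir -0.5 n 383
0.112 81 [ 0.7634 -0.0598  0.122 ] c [766.8 -61.9] size 22.9 21.3 longdir 88.9 n 81
0.15 46 [ 0.7645 -0.0588  0.1689] c [766.2 -58.8] size 11.2 10.6 longdir 4.2 n 46
t=4.7 shift [-177.5  -65.7   -1.8] rot [-0.14 -0.12 84.38] now [0.4336 0.1402 0.1587] yaw [-1.7997e+02 -1.7000e-01  1.7188e+02] w 0.0456 F [-0.1  0.  -5.5]
```

```bash
python3 -c "
from h import *
go(.6107,.0076,.14,87.5)"
```

```text
t=4.7 shift [-194.1 -106.2   18.2] rot [-0.14 -0.12 84.38] now [0.4336 0.1402 0.1587] yaw [-1.7997e+02 -1.7000e-01  1.7188e+02] w 0.0456 F [-0.1  0.  -5.5]
```

```bash
python3 -m crank '{"claw":[255,255,255,255,255,255,255,255,255,255,255,255,255,255],"translation":[[-16,-9,0],[-32,-18,0],[-50,-27,0],[-68,-37,0],[-86,-47,0],[-104,-57,0],[-122,-67,0],[-140,-77,0],[-158,-87,0],[-176,-97,5],[-194,-106,10],[-194,-106,18],[-194,-106,18],[-194,-106,18]],"rotation":[[0,0,8],[0,0,16],[0,0,24],[0,0,32],[0,0,40],[0,0,48],[0,0,56],[0,0,64],[0,0,72],[0,0,80],[0,0,84.4],[0,0,84.4],[0,0,84.4],[0,0,84.4]]}' 40; python3 - <<'E'
from h import *
s=observe();im=get_image('wrist');save(im,'w2.png');np.save('Ww2.npy',cloud(im,s))
go(.6107,.0076,.059,87.5)
im=get_image('top');crop(im,'t2.png',180,70,440,260,3)
E
```

```text
time: 6.1
tcp_pos: [0.6103, 0.0085, 0.1402]
orientation: [-3.137, -0.001, 1.528]
contact_force: [0.7, 0.4, -4.4]
gripper_width: 0.0453
t=6.2 shift [-1.   0.1 82.2] rot [-0.15 -0.03  0.04] now [0.6109 0.0085 0.1412] yaw [-1.7985e+02 -3.0000e-02  8.7540e+01] w 0.0457 F [ 0.1 -0.1 -4.6]
```

View pics/w2.png

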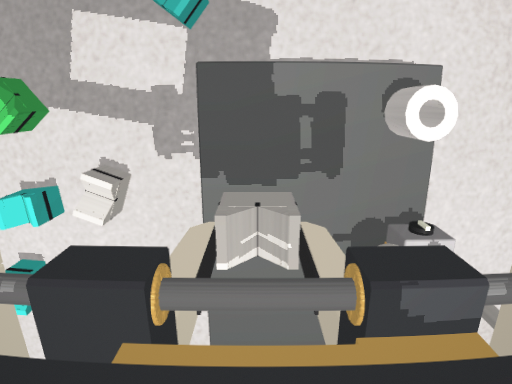

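View pics/t2.png

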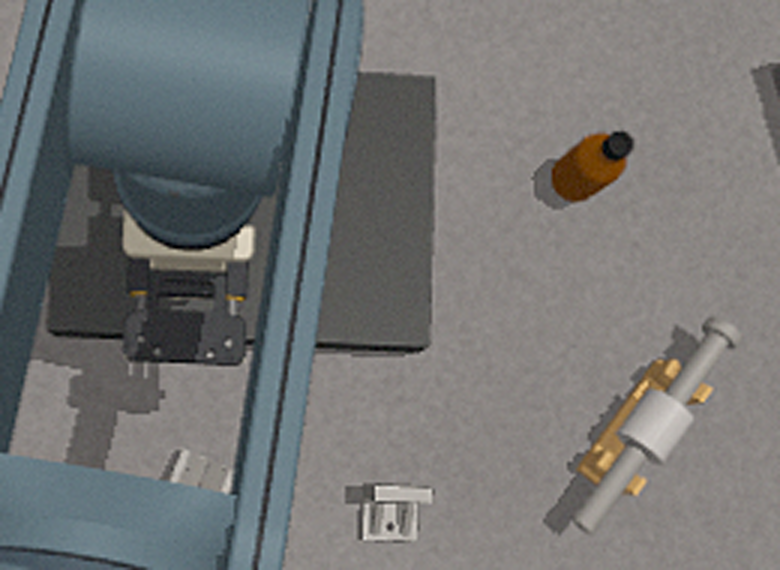

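```bash
python3 -m crank '{"claw":[255,255,255,255,255,255,255],"translation":[[-0.5,0,25],[-0.5,0,50],[-0.5,0,65],[-0.5,0,75],[-0.5,0,79],[-0.5,0,81],[-0.5,0,81]],"rotation":[[0,0,0],[0,0,0],[0,0,0],[0,0,0],[0,0,0],[0,0,0],[0,0,0]]}' 40; python3 -c "
from h import *
go(.6107,.0076,.0585,87.5)"
```

```text
time: 6.9
tcp_pos: [0.6126, 0.0073, 0.062]
orientation: [3.14, 0.0, 1.527]
contact_force: [-0.3, 0.0, -4.2]
gripper_width: 0.0453
t=6.9 shift [ 0.2 -1.9  3.5] rot [ 0.07  0.01 -0.01] now [0.6126 0.0073 0.062 ] yaw [1.7993e+02 1.0000e-02 8.7490e+01] w 0.0453 F [-0.3  0.  -4.2]
```

```bash
python3 -m crank '{"claw":[255,255,255,255],"translation":[[0,-1,1],[0,-1,2],[0,-1,3],[0,-1,3]],"rotation":[[0,0,0],[0,0,0],[0,0,0],[0,0,0]]}' 40; python3 -c "
from h import *
go(.6107,.0076,.0585,87.5)"
```

```text
time: 7.3
tcp_pos: [0.6113, 0.0073, 0.0585]
orientation: [3.141, 0.0, 1.527]
contact_force: [0.6, -0.9, -3.8]
gripper_width: 0.0456
t=7.3 shift [ 0.3 -0.6  0. ] rot [ 0.04  0.   -0.03] now [0.6113 0.0073 0.0585] yaw [179.96   0.    87.47] w 0.0456 F [ 0.6 -0.9 -3.8]
```

```bash
python3 -m crank '{"claw":[255,255,255],"translation":[[0,-0.3,0.7],[0,-0.3,1.2],[0,-0.3,1.2]],"rotation":[[0,0,0],[0,0,0],[0,0,0]]}' 40
```

```text
time: 7.6
tcp_pos: [0.6114, 0.0073, 0.0585]
orientation: [3.14, 0.0, 1.527]
contact_force: [-2.2, 0.1, 6.2]
gripper_width: 0.0456
```

```bash
python3 -m crank '{"claw":[60,60,60,60,60,60,60,60,0,0,0],"translation":[[0,-0.3,0.7],[0,-0.3,0.7],[0,-0.3,0.7],[0,-0.3,0.7],[0,-0.3,0.7],[0,-0.3,-10],[0,-0.3,-40],[0,-0.3,-80],[0,-0.3,-120],[0,-0.3,-120],[0,-0.3,-120]],"rotation":[[0,0,0],[0,0,0],[0,0,0],[0,0,0],[0,0,0],[0,0,0],[0,0,0],[0,0,0],[0,0,0],[0,0,0],[0,0,0]]}' 40; python3 - <<'E'
from h import *
s=observe();im=get_image('wrist');save(im,'w3.png');W=cloud(im,s)
for z in(.07,.085,.092): print(*rect(near(W,.611,.0076,.036,z,.105)))
w=near(W,.611,.0076,.036,.06,.12);print(w[:,2].max())
go(.4455,.0004,.2,157.3)
E
```

```text
time: 8.7
tcp_pos: [0.6112, 0.0073, 0.1788]
orientation: [3.138, 0.0, 1.527]
contact_force: [-0.0, 0.6, -1.4]
gripper_width: 0.0901
c [611.3   7.6] size 46.4 32.6 longdir -2.7 n 1878
c [611.4   7.4] size 46.0 32.4 longdir -2.5 n 1511
c [611.4   7.4] size 46.0 32.5 longdir -2.3 n 962
0.10075205591529818
t=8.8 shift [ -14.3 -164.2  -22.9] rot [ -0.     0.   -69.82] now [0.6102 0.0074 0.1771] yaw [-180.      0.     87.48] w 0.0919 F [-0.3 -0.7 -0.9]
```

View pics/w3.png

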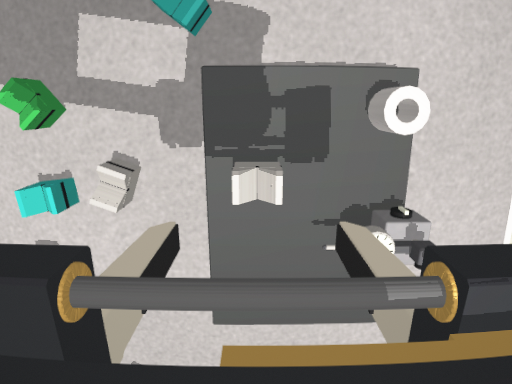

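```bash
python3 - <<'E'
from h import *
s=observe();im=get_image('wrist');W=cloud(im,s)
w=near(W,.68,-.055,.04,.085,.105);w=w[w[:,0]<.69];print(w[np.argsort(w[:,0])][:12].round(4))
w=W.reshape(-1,3);w=w[(w[:,2]>.045)&(w[:,2]<.055)&(w[:,0]>.5)];print(*rect(w),np.median(w[:,2]))
crop(im,'w3c.png',290,190,440,270,5)
E
```

```text
[[ 0.6722 -0.0568  0.0972]
 [ 0.6723 -0.055   0.0964]
 [ 0.6724 -0.0564  0.0958]
 [ 0.6731 -0.0577  0.0976]
 [ 0.6731 -0.0567  0.0975]
 [ 0.6733 -0.0561  0.0965]
 [ 0.6735 -0.0557  0.0951]
 [ 0.6736 -0.0548  0.0949]
 [ 0.6737 -0.0559  0.0992]
 [ 0.6738 -0.0552  0.0985]
 [ 0.6739 -0.0574  0.0982]
 [ 0.674  -0.0547  0.0973]]
c [6.523e+02 4.000e-01] size 376.7 259.4 longdir -88.7 n 38070 0.05054401043363502
```

View pics/w3c.png

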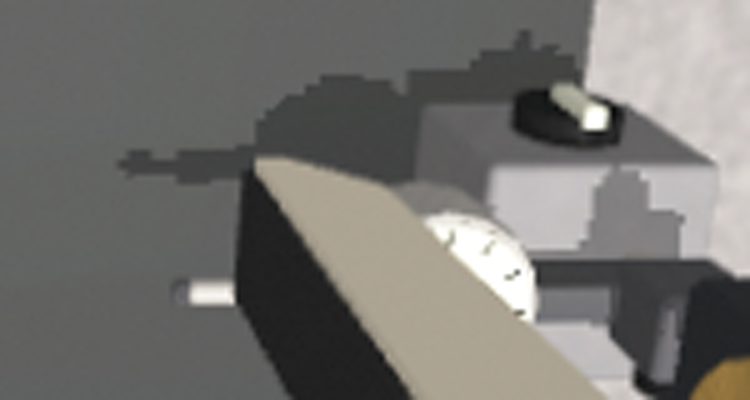

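```bash
python3 -m crank '{"claw":[0,0,0,0,0,0,0,0,0,0],"translation":[[-14,-30,-10],[-14,-60,-10],[-14,-90,-10],[-14,-120,-10],[-14,-150,-10],[-14,-164,-10],[-14,-164,-10],[-14,-164,-10],[-14,-164,-10],[-14,-164,-10]],"rotation":[[0,0,-8],[0,0,-16],[0,0,-24],[0,0,-32],[0,0,-40],[0,0,-48],[0,0,-56],[0,0,-64],[0,0,-69.8],[0,0,-69.8]]}'; python3 - <<'E'
from h import *
s=observe();im=get_image('wrist');save(im,'w4.png');W=cloud(im,s)
for z in(.02,.035,.042): print(*rect(near(W,.4455,.0004,.036,z,.06)))
w=near(W,.435,-.152,.05,.05,.08);print('ap',*rect(w),w[:,2].max())
go(.4455,.0004,.008,157.3)
E
```

```text
time: 9.8
tcp_pos: [0.4449, 0.0009, 0.1856]
orientation: [-3.141, -0.003, 2.746]
contact_force: [-0.2, -0.0, 0.3]
gripper_width: 0.093
c [445.5   0.5] size 46.1 32.5 longdir 67.3 n 1308
c [445.4   0.5] size 46.1 32.2 longdir 67.4 n 1052
c [445.3   0.5] size 46.1 31.9 longdir 67.3 n 665
ap c [ 434.1 -152.5] size 44.2 12.8 longdir 87.6 n 590 0.07259844403667193
t=9.8 shift [ -1.   -0.2 177.8] rot [-0.02 -0.16 -0.16] now [0.4451 0.0008 0.1858] yaw [-1.7998e+02 -1.6000e-01  1.5714e+02] w 0.0927 F [ 0.5 -0.2  0.3]
```

View pics/w4.png

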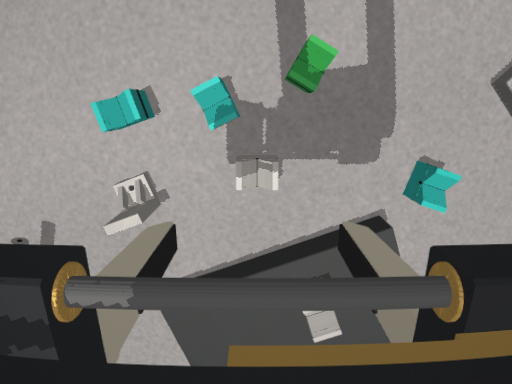

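Steel V-block centred at (257,173) below the open jaws; the nearest turquoise look-alike is at (215,103), clear. Descending.

```bash
python3 -m crank '{"claw":[0,0,0,0,0,0,0,255,255,255,255,255,255,255,255,255,255,255],"translation":[[-0.5,0,40],[-0.5,0,80],[-0.5,0,120],[-0.5,0,150],[-0.5,0,168],[-0.5,0,178],[-0.5,0,178],[-0.5,0,178],[-0.5,0,178],[-0.5,0,178],[-0.5,0,178],[-0.5,0,178],[-0.5,0,178],[-0.5,0,178],[-0.5,0,178],[-0.5,0,178],[-0.5,0,178],[-0.5,0,178]],"rotation":[[0,0,0],[0,0,0],[0,0,0],[0,0,0],[0,0,0],[0,0,0],[0,0,0],[0,0,0],[0,0,0],[0,0,0],[0,0,0],[0,0,0],[0,0,0],[0,0,0],[0,0,0],[0,0,0],[0,0,0],[0,0,0]]}' 40
python3 -m crank '{"claw":[255,255,255,255,255,255],"translation":[[0,0,-20],[0,0,-60],[0,0,-100],[0,0,-140],[0,0,-150],[0,0,-150]],"rotation":[[0,0,0],[0,0,0],[0,0,0],[0,0,0],[0,0,0],[0,0,0]]}' 40
python3 -c "
from h import *
go(.6063,-.1094,.14,87.5)"
```

```text
time: 11.65
tcp_pos: [0.4466, 0.0002, 0.0093]
orientation: [-3.141, 0.0, 2.745]
contact_force: [-1.9, -2.3, 5.2]
gripper_width: 0.0455
time: 12.25
tcp_pos: [0.4471, 0.0005, 0.1594]
orientation: [3.141, 0.002, 2.745]
contact_force: [0.9, 0.3, -4.6]
gripper_width: 0.0453
t=12.2 shift [-189.2  -39.9   19.7] rot [ 0.11  0.08 69.78] now [0.4471 0.0005 0.1594] yaw [1.7996e+02 1.2000e-01 1.5728e+02] w 0.0453 F [ 0.9  0.3 -4.6]
```

```bash
python3 -m crank '{"claw":[255,255,255,255,255,255,255,255,255,255,255,255,255],"translation":[[-19,-4,0],[-38,-8,0],[-57,-12,0],[-76,-16,0],[-96,-20,0],[-117,-24,0],[-140,-28,0],[-160,-32,0],[-180,-38,5],[-189,-40,12],[-189,-40,20],[-189,-40,20],[-189,-40,20]],"rotation":[[0,0,8],[0,0,16],[0,0,24],[0,0,32],[0,0,40],[0,0,48],[0,0,56],[0,0,64],[0,0,69.8],[0,0,69.8],[0,0,69.8],[0,0,69.8],[0,0,69.8]]}' 40; python3 - <<'E'
from h import *
s=observe();im=get_image('wrist');save(im,'w5.png');W=cloud(im,s)
w=near(W,.6063,-.1094,.045,.165,.19);print(*rect(w),w[:,2].max())
print(*rect(near(W,.611,.0076,.036,.085,.105)))
go(.6063,-.1094,.060,87.5)
E
```

```text
time: 13.55
tcp_pos: [0.604, -0.1085, 0.1379]
orientation: [-3.139, -0.001, 1.528]
contact_force: [1.0, 0.4, -4.2]
gripper_width: 0.0453
c [ 603.9 -107.5] size 74.3 33.3 longdir -2.6 n 4646 0.18997933031689263
c [611.1   7.4] size 46.3 32.7 longdir -2.4 n 2681
t=13.6 shift [-0.7  1.8 78.8] rot [-0.06 -0.03  0.06] now [ 0.6046 -0.1087  0.1388] yaw [-1.7994e+02 -3.0000e-02  8.7560e+01] w 0.0451 F [ 0.4  0.5 -3.5]
```

View pics/w5.png

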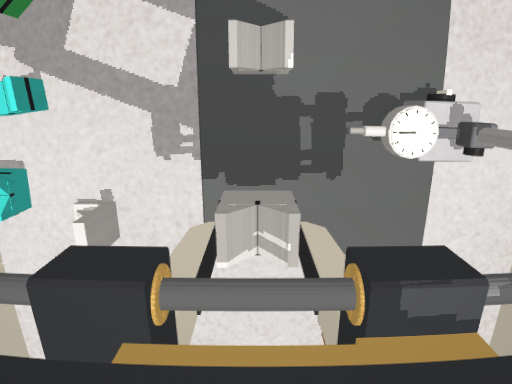

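```bash
python3 - <<'E'
from h import *
s=observe();im=get_image('wrist');W=cloud(im,s)
w=near(W,.675,-.055,.03,.085,.105);i=np.argsort(w[:,0]);print(w[i][:5].round(4))
for a,b in((.674,.68),(.68,.686),(.686,.69)):
    q=w[(w[:,0]>a)&(w[:,0]<b)];print(a,q.mean(0).round(4),len(q))
w=near(W,.72,-.057,.03,.095,.12);print('dial',*rect(w))
E
python3 -m crank '{"claw":[255,255,255,255,255,255,255],"translation":[[-0.8,1.5,25],[-0.8,1.5,50],[-0.8,1.5,65],[-0.8,1.5,73],[-0.8,1.5,78],[-0.8,1.5,79],[-0.8,1.5,79]],"rotation":[[0,0,0],[0,0,0],[0,0,0],[0,0,0],[0,0,0],[0,0,0],[0,0,0]]}' 40; python3 -c "
from h import *
go(.6063,-.1094,.0585,87.5)"
```

```text
[[ 0.6726 -0.0571  0.0964]
 [ 0.6727 -0.0563  0.0961]
 [ 0.6728 -0.0579  0.0957]
 [ 0.673  -0.0557  0.095 ]
 [ 0.673  -0.0577  0.0979]]
0.674 [ 0.6769 -0.0564  0.0974] 54
0.68 [ 0.6833 -0.0572  0.0976] 54
0.686 [ 0.6878 -0.0566  0.0982] 65
dial c [719.8 -57.8] size 52.2 40.0 longdir -38.2 n 2578
time: 14.35
tcp_pos: [0.6074, -0.1105, 0.061]
orientation: [3.14, 0.001, 1.527]
contact_force: [0.3, -0.1, -4.5]
gripper_width: 0.0456
t=14.3 shift [ 1.1 -1.2  2.5] rot [ 0.09  0.03 -0.02] now [ 0.6074 -0.1105  0.061 ] yaw [1.7991e+02 3.0000e-02 8.7480e+01] w 0.0456 F [ 0.3 -0.1 -4.5]
```

```bash
python3 -m crank '{"claw":[255,255,255,255],"translation":[[1,-1,1],[1,-1,1.7],[1,-1,2.2],[1,-1,2.2]],"rotation":[[0,0,0],[0,0,0],[0,0,0],[0,0,0]]}' 40; 
```

```text
time: 14.75
tcp_pos: [0.6063, -0.1093, 0.0593]
orientation: [3.14, 0.0, 1.527]
contact_force: [-3.0, 0.9, 6.2]
gripper_width: 0.0457
```

Seated (force reversed). Release and rise.

```bash
python3 -m crank '{"claw":[60,60,60,60,60,60,60,60,0,0,0,0],"translation":[[0,0,-0.5],[0,0,-0.5],[0,0,-0.5],[0,0,-0.5],[0,0,-0.5],[0,0,-10],[0,0,-40],[0,0,-80],[0,0,-120],[0,0,-120],[0,0,-120],[0,0,-120]],"rotation":[[0,0,0],[0,0,0],[0,0,0],[0,0,0],[0,0,0],[0,0,0],[0,0,0],[0,0,0],[0,0,0],[0,0,0],[0,0,0],[0,0,0]]}' 40; python3 - <<'E'
from h import *
s=observe();im=get_image('wrist');save(im,'w6.png');W=cloud(im,s)
for x,y in((.6063,-.1094),(.611,.0076)):
  for z in(.085,.092): print(*rect(near(W,x,y,.036,z,.105)))
go(.486,-.356,.2,52.6)
E
```

```text
time: 15.95
tcp_pos: [0.6052, -0.109, 0.177]
orientation: [-3.14, -0.001, 1.527]
contact_force: [0.0, -0.1, -0.5]
gripper_width: 0.0924
c [ 606.4 -108.3] size 46.1 32.2 longdir -2.6 n 1528
c [ 606.5 -108.2] size 45.9 32.2 longdir -2.8 n 975
c [611.1   7.6] size 45.9 31.9 longdir -2.5 n 1872
c [611.1   7.5] size 45.9 31.7 longdir -2.4 n 1232
t=16.0 shift [-252.  -108.   -23.5] rot [-0.16 -0.   34.88] now [ 0.6049 -0.1089  0.1765] yaw [-1.7985e+02 -5.0000e-02  8.7480e+01] w 0.0926 F [-0.1 -0.5 -1.3]
```

View pics/w6.png

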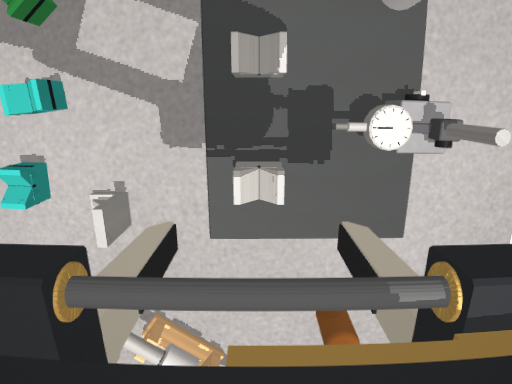

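```bash
python3 -c "
from h import *
go(.486,-.356,.2,142.6)"
```

```text
t=16.0 shift [-252.  -108.   -23.5] rot [ -0.12  -0.12 -55.12] now [ 0.6049 -0.1089  0.1765] yaw [-1.7985e+02 -5.0000e-02  8.7480e+01] w 0.0926 F [-0.1 -0.5 -1.3]
```

```bash
python3 -m crank '{"claw":[0,0,0,0,0,0,0,0,0,0],"translation":[[-35,-15,-23],[-70,-30,-23],[-110,-45,-23],[-150,-64,-23],[-190,-81,-23],[-230,-99,-23],[-252,-108,-23],[-252,-108,-23],[-252,-108,-23],[-252,-108,-23]],"rotation":[[0,0,-8],[0,0,-16],[0,0,-24],[0,0,-32],[0,0,-40],[0,0,-48],[0,0,-55],[0,0,-55],[0,0,-55],[0,0,-55]]}'; python3 - <<'E'
from h import *
s=observe();im=get_image('wrist');save(im,'w7.png');W=cloud(im,s)
np.save('Ww7.npy',W)
w=near(W,.486,-.356,.12,.053,.08);print(*rect(w))
c=w.mean(0);U,S,V=np.linalg.svd(w-c,full_matrices=False);print(c,V[0],np.degrees(np.arctan2(V[0,1],V[0,0])))
w=near(W,.486,-.356,.028,.062,.08);print('sleeve',*rect(w),w[:,2].max())
go(.486,-.356,.03,142.6)
E
```

```text
time: 17.0
tcp_pos: [0.4872, -0.3549, 0.2001]
orientation: [3.141, -0.002, 2.486]
contact_force: [0.2, -0.3, 0.2]
gripper_width: 0.0932
c [ 486.6 -359.6] size 199.9 41.7 longdir -36.9 n 3757
[ 0.48499384 -0.35775539  0.06084408] [ 0.79322813 -0.60882159  0.01119877] -37.50710240878022
sleeve c [ 486.4 -359.3] size 44.0 34.2 longdir -37.1 n 1248 0.07212721646686177
t=17.1 shift [  0.2  -1.9 170.4] rot [ 0.03 -0.06 -0.12] now [ 0.4874 -0.3548  0.2004] yaw [ 1.7997e+02 -6.0000e-02  1.4248e+02] w 0.0929 F [-0.   0.   1.6]
```

View pics/w7.png

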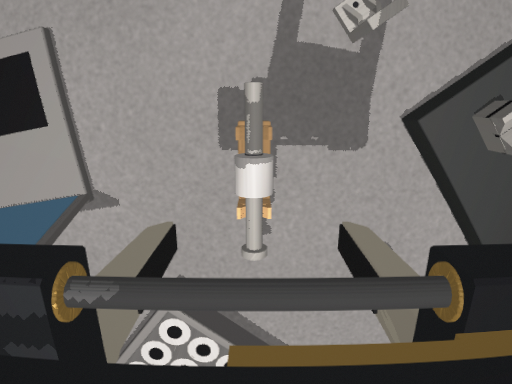

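```bash
python3 -c "
from h import *
go(.4864,-.3593,.030,143)"
```

```text
t=17.1 shift [ -2.2  -4.3 170.4] rot [ 0.03 -0.06 -0.52] now [ 0.4874 -0.3548  0.2004] yaw [ 1.7997e+02 -6.0000e-02  1.4248e+02] w 0.0929 F [-0.   0.   1.6]
```

```bash
python3 -m crank '{"claw":[0,0,0,0,0,0,0,0],"translation":[[-2,-4,40],[-2,-4,80],[-2,-4,115],[-2,-4,140],[-2,-4,160],[-2,-4,170],[-2,-4,170],[-2,-4,170]],"rotation":[[0,0,-0.5],[0,0,-0.5],[0,0,-0.5],[0,0,-0.5],[0,0,-0.5],[0,0,-0.5],[0,0,-0.5],[0,0,-0.5]]}'
python3 - <<'E'
from h import *
go(.4864,-.3593,.030,143)
im=get_image('top');crop(im,'t7.png',330,140,470,270,5)
E
```

```text
time: 17.85
tcp_pos: [0.4868, -0.3606, 0.0317]
orientation: [-3.141, 0.001, 2.496]
contact_force: [-0.3, -0.4, 0.5]
gripper_width: 0.0926
t=17.9 shift [1.1 0.8 1.7] rot [-0.01  0.06  0.01] now [ 0.4868 -0.3606  0.0317] yaw [-1.7999e+02  6.0000e-02  1.4301e+02] w 0.0926 F [-0.3 -0.4  0.5]
```

View pics/t7.png

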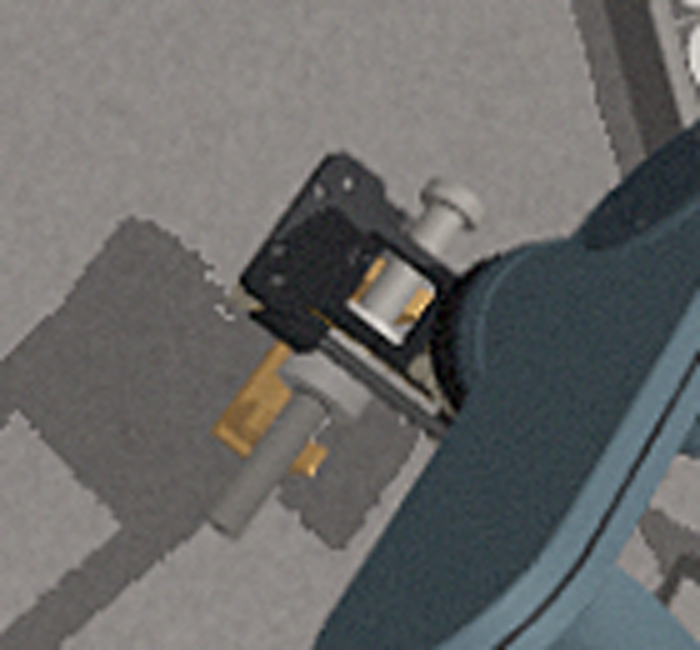

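```bash
python3 -m crank '{"claw":[255,255,255,255,255,255,255,255,255,255,255,255,255,255],"translation":[[1,0.8,1.5],[1,0.8,1.5],[1,0.8,1.5],[1,0.8,1.5],[1,0.8,1.5],[1,0.8,1.5],[1,0.8,1.5],[1,0.8,1.5],[1,0.8,1.5],[1,0.8,1.5],[1,0.8,1.5],[1,0.8,1.5],[1,0.8,1.5],[1,0.8,1.5]],"rotation":[[0,0,0],[0,0,0],[0,0,0],[0,0,0],[0,0,0],[0,0,0],[0,0,0],[0,0,0],[0,0,0],[0,0,0],[0,0,0],[0,0,0],[0,0,0],[0,0,0]]}' 15
python3 -m crank '{"claw":[255,255,255],"translation":[[0,0,0],[0,0,0],[0,0,0]],"rotation":[[0,0,0],[0,0,0],[0,0,0]]}' 50
```

```text
time: 19.3
tcp_pos: [0.4859, -0.3592, 0.0294]
orientation: [3.141, -0.0, 2.495]
contact_force: [2.3, 2.9, -0.4]
gripper_width: 0.0342
time: 19.6
tcp_pos: [0.4859, -0.3592, 0.0292]
orientation: [3.141, -0.0, 2.495]
contact_force: [3.0, 2.4, -1.4]
gripper_width: 0.0328
```

```bash
python3 - <<'E'
from h import *
s=observe();print(s['gripper_width'])
im=get_image('wrist');save(im,'w8.png')
im=get_image('top');crop(im,'t8.png',330,140,470,270,5)
im=get_image('scene');crop(im,'s8.png',100,210,230,340,5)
E
```

```text
0.03284727650258738
```

View pics/w8.png

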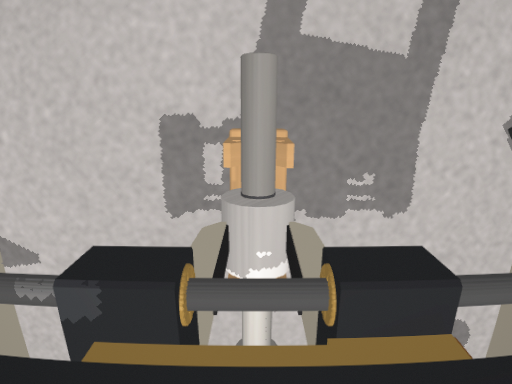

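View pics/t8.png

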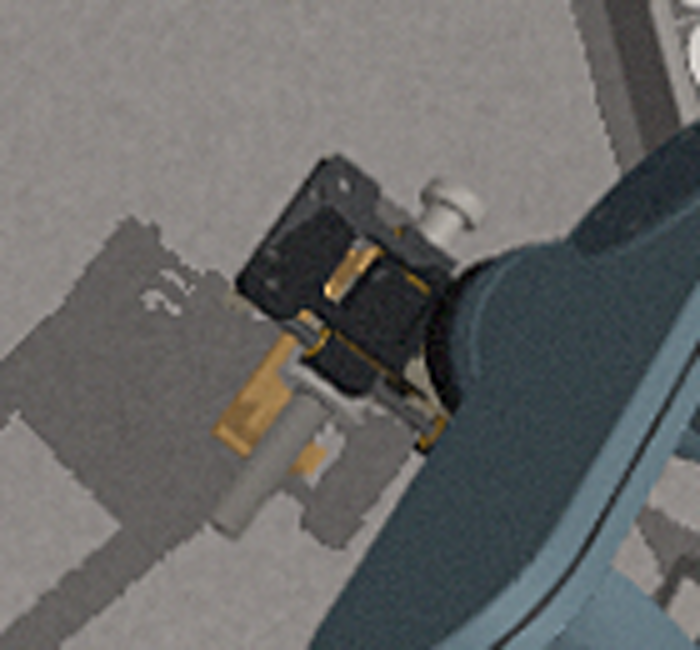

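View pics/s8.png

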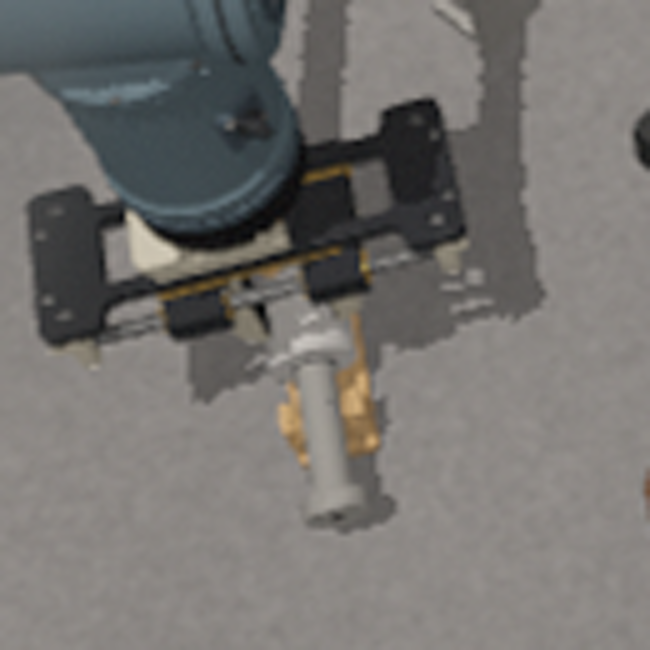

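```bash
python3 - <<'E'
from h import *
s=observe();im=get_image('wrist');W=cloud(im,s)
T=T_tool(s)
P=(W.reshape(-1,3)-T[:3,3])@T[:3,:3]
# slice along tool x
for a,b in((.05,.09),(.025,.04),(.015,.022),(.005,.015),(-.01,.005)):
    q=P[(P[:,0]>a)&(P[:,0]<b)&(abs(P[:,1])<.024)&(P[:,2]<.01)&(P[:,2]>-.06)]
    if len(q): print(a,len(q),'zmin(tool) world top',(T[2,3]-q[:,2].min()).round(4),'ymin/max',q[:,1].min().round(4),q[:,1].max().round(4))
crop(im,'w8c.png',180,180,340,340,4)
W7=np.load('Ww7.npy')
w=near(W7,.4864,-.3593,.12,.05,.08)
print()
for W_ in (W7,):
    P=(W_.reshape(-1,3)-T[:3,3])@T[:3,:3]
    for a,b in((.05,.09),(.025,.04),(.015,.022),(.005,.015),(-.01,.005),(-.02,-.01),(-.04,-.03),(-.09,-.06)):
        q=P[(P[:,0]>a)&(P[:,0]<b)&(abs(P[:,1])<.024)&(P[:,2]<.005)&(P[:,2]>-.06)]
        if len(q): print(a,len(q),'top',(T[2,3]-q[:,2].min()).round(4),'y',q[:,1].min().round(4),q[:,1].max().round(4))
E
```

```text
0.05 3052 zmin(tool) world top 0.0602 ymin/max -0.0186 0.0212
0.025 987 zmin(tool) world top 0.0604 ymin/max -0.0187 0.0209
0.015 1582 zmin(tool) world top 0.0718 ymin/max -0.0213 0.022
0.005 1880 zmin(tool) world top 0.0896 ymin/max -0.0239 0.024
-0.01 1604 zmin(tool) world top 0.0896 ymin/max -0.0158 0.017

0.05 756 top 0.0611 y -0.0189 0.0206
0.025 274 top 0.0599 y -0.0184 0.0201
0.015 340 top 0.0713 y -0.0201 0.0224
0.005 354 top 0.0717 y -0.0202 0.0224
-0.01 528 top 0.0721 y -0.0206 0.0225
-0.02 340 top 0.0717 y -0.0211 0.0226
-0.04 210 top 0.0598 y -0.0197 0.0199
-0.09 402 top 0.062 y -0.0099 0.0096
```

View pics/w8c.png

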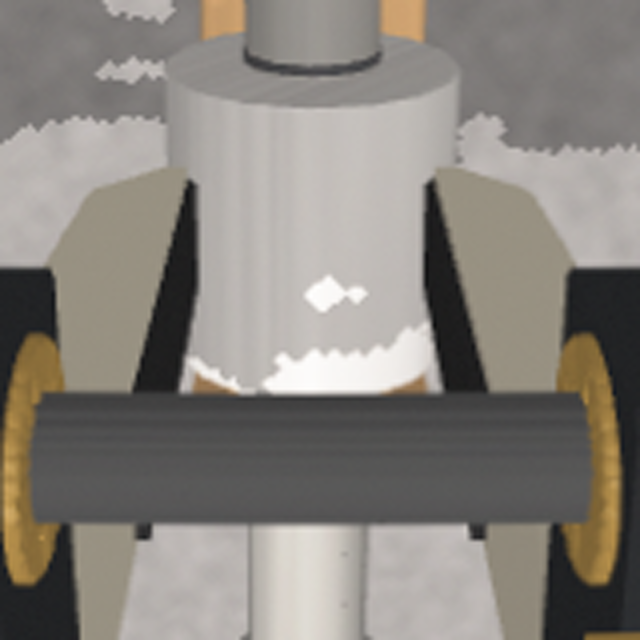

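```bash
python3 -m crank '{"claw":[255,255,255,255,255,255],"translation":[[0,0,-1],[0,0,-2],[0,0,-4],[0,0,-6],[0,0,-6],[0,0,-6]],"rotation":[[0,0,0],[0,0,0],[0,0,0],[0,0,0],[0,0,0],[0,0,0]]}' 40
python3 - <<'E'
from h import *
s=observe();im=get_image('wrist');W=cloud(im,s)
T=T_tool(s)
P=(W.reshape(-1,3)-T[:3,3])@T[:3,:3]
for a,b in((.08,.09),(.05,.07),(.025,.04),(.016,.022)):
    q=P[(P[:,0]>a)&(P[:,0]<b)&(abs(P[:,1])<.006)&(P[:,2]<.01)&(P[:,2]>-.06)]
    if len(q): print(a,len(q),'top',(T[2,3]-np.percentile(q[:,2],10)).round(4))
E
```

```text
time: 20.4
tcp_pos: [0.4876, -0.3613, 0.0386]
orientation: [-3.141, 0.006, 2.496]
contact_force: [1.1, 4.3, 14.9]
gripper_width: 0.0005
0.08 417 top 0.0592
0.05 752 top 0.059
0.025 508 top 0.0588
0.016 223 top 0.0709
```

```bash
python3 - <<'E'
from h import *
s=observe();print(s['gripper_width'],s['contact_force'])
im=get_image('wrist');save(im,'w9.png')
im=get_image('scene');crop(im,'s9.png',100,210,230,340,5)
E
```

```text
0.0008113295177053396 [ 1.95998613  4.43470402 14.37362726]
```

View pics/w9.png

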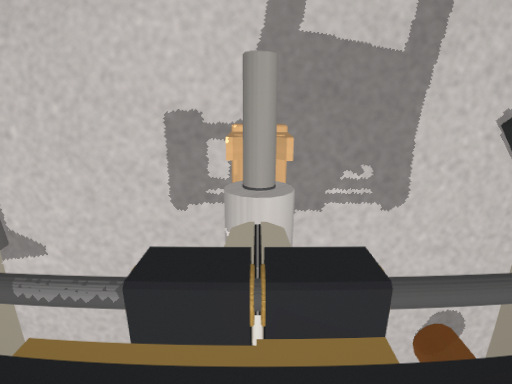

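View pics/s9.png

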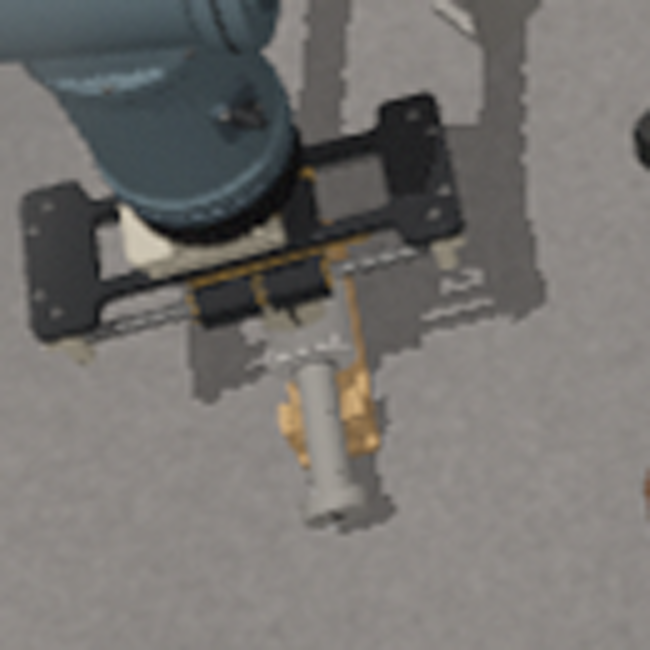

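```bash
python3 - <<'E'
from h import *
s=observe();im=get_image('wrist');W=cloud(im,s)
T=T_tool(s);P=(W-T[:3,3])@T[:3,:3]
for r in range(180,262,6): print(r,P[r,240].round(4),W[r,240,2].round(4),'|',P[r,275].round(4))
print(proj(im,T[:3,3],s))
E
```

```text
180 [ 0.0199 -0.0123  0.0261] 0.0123 | [ 0.0285  0.0112 -0.0103]
186 [ 0.0239 -0.0104 -0.0075] 0.0459 | [ 0.0253  0.0111 -0.0128]
192 [ 0.0239 -0.0097 -0.0216] 0.0601 | [ 0.0238  0.0107 -0.021 ]
198 [ 0.0227 -0.0093 -0.0297] 0.0682 | [ 0.0223  0.0103 -0.0284]
204 [ 0.0189 -0.0094 -0.0287] 0.0672 | [ 0.019   0.0104 -0.029 ]
210 [ 0.0155 -0.0094 -0.0292] 0.0677 | [ 0.0157  0.0104 -0.0297]
216 [ 0.0118 -0.0095 -0.0289] 0.0674 | [ 0.012   0.0104 -0.0295]
222 [ 0.0083 -0.0095 -0.0294] 0.0679 | [ 0.0084  0.0105 -0.0296]
228 [ 0.0092 -0.0089 -0.0409] 0.0794 | [ 0.0096  0.0098 -0.0418]
234 [ 0.0099 -0.0083 -0.0507] 0.0892 | [ 0.0096  0.0094 -0.0498]
240 [ 0.0095 -0.008  -0.057 ] 0.0955 | [ 0.0094  0.009  -0.0567]
246 [ 0.0092 -0.0077 -0.0633] 0.1018 | [ 0.0096  0.0086 -0.0641]
252 [ 0.0363 -0.0039 -0.1245] 0.1628 | [ 0.0362  0.005  -0.1243]
258 [ 0.036  -0.0038 -0.1272] 0.1655 | [ 0.0357  0.0049 -0.1266]
[[256.75927487 217.95965147]]
```

```bash
python3 -m crank '{"claw":[255,255,255,255,255,255,255,255,255,255,255,255],"translation":[[0,0,-3],[0,0,-6],[0,0,-9],[0,0,-12],[0,0,-15],[0,0,-20],[0,0,-25],[0,0,-30],[0,0,-35],[0,0,-40],[0,0,-50],[0,0,-50]],"rotation":[[0,0,0],[0,0,0],[0,0,0],[0,0,0],[0,0,0],[0,0,0],[0,0,0],[0,0,0],[0,0,0],[0,0,0],[0,0,0],[0,0,0]]}' 5
python3 - <<'E'
from h import *
go(.4864,-.3593,.030,143)
s=observe();im=get_image('wrist');save(im,'w10.png')
im=get_image('top');crop(im,'t10.png',330,140,470,270,5)
E
```

```text
time: 21.8
tcp_pos: [0.4865, -0.3603, 0.0872]
orientation: [-3.141, 0.003, 2.495]
contact_force: [-0.4, 0.4, 0.1]
gripper_width: 0.0008
t=21.8 shift [ 0.8  0.7 57.2] rot [-0.03  0.16 -0.02] now [ 0.4865 -0.3603  0.0872] yaw [-1.7997e+02  1.6000e-01  1.4298e+02] w 0.0008 F [-0.4  0.4  0.1]
```

View pics/w10.png

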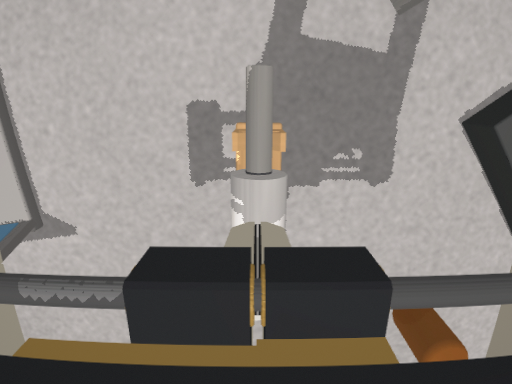

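```bash
python3 -m crank '{"claw":[0,0,0,0,0,0,0,0,0,0,0,0,0,0,0,0,0],"translation":[[1,0.5,0],[1,0.5,0],[1,0.5,0],[1,0.5,0],[1,0.5,0],[1,0.5,0],[1,0.5,0],[1,0.5,0],[1,0.5,0],[1,0.5,0],[1,0.5,10],[1,0.5,20],[1,0.5,32],[1,0.5,44],[1,0.5,54],[1,0.5,57],[1,0.5,57]],"rotation":[[0,0,0],[0,0,0],[0,0,0],[0,0,0],[0,0,0],[0,0,0],[0,0,0],[0,0,0],[0,0,0],[0,0,0],[0,0,0],[0,0,0],[0,0,0],[0,0,0],[0,0,0],[0,0,0],[0,0,0]]}' 20
python3 -m crank '{"claw":[128,128,128,128,128,128,128,128,128,128],"translation":[[0,0,0],[0,0,0],[0,0,0],[0,0,0],[0,0,0],[0,0,0],[0,0,0],[0,0,0],[0,0,0],[0,0,0]],"rotation":[[0,0,0],[0,0,0],[0,0,0],[0,0,0],[0,0,0],[0,0,0],[0,0,0],[0,0,0],[0,0,0],[0,0,0]]}' 20
python3 -m crank '{"claw":[150,150,150],"translation":[[0,0,0],[0,0,0],[0,0,0]],"rotation":[[0,0,0],[0,0,0],[0,0,0]]}' 20
python3 -m crank '{"claw":[150,150,150],"translation":[[0,0,0],[0,0,0],[0,0,0]],"rotation":[[0,0,0],[0,0,0],[0,0,0]]}' 20
```

```text
time: 23.6
tcp_pos: [0.4849, -0.358, 0.0274]
orientation: [3.141, -0.002, 2.495]
contact_force: [0.3, 0.3, -0.2]
gripper_width: 0.0931
time: 24.6
tcp_pos: [0.4852, -0.3584, 0.0283]
orientation: [3.142, -0.0, 2.495]
contact_force: [0.9, 0.3, -0.8]
gripper_width: 0.0463
time: 24.9
tcp_pos: [0.4852, -0.3585, 0.0284]
orientation: [3.142, 0.0, 2.495]
contact_force: [0.4, 1.1, -0.3]
gripper_width: 0.0383
time: 25.2
tcp_pos: [0.4852, -0.3584, 0.0284]
orientation: [-3.142, 0.0, 2.495]
contact_force: [-0.5, -0.9, -0.7]
gripper_width: 0.0379
```

```bash
for i in 1; do python3 -m crank '{"claw":[165,165,165],"translation":[[0,0,0],[0,0,0],[0,0,0]],"rotation":[[0,0,0],[0,0,0],[0,0,0]]}' 5; python3 -m crank '{"claw":[165,165,165],"translation":[[0,0,0],[0,0,0],[0,0,0]],"rotation":[[0,0,0],[0,0,0],[0,0,0]]}' 5; python3 -m crank '{"claw":[185,185,185],"translation":[[0,0,0],[0,0,0],[0,0,0]],"rotation":[[0,0,0],[0,0,0],[0,0,0]]}' 5; done
python3 - <<'E'
from h import *
im=get_image('wrist');crop(im,'w11.png',180,160,340,320,4)
E
```

```text
time: 25.5
tcp_pos: [0.4852, -0.3585, 0.0283]
orientation: [3.142, -0.0, 2.495]
contact_force: [-1.0, 0.9, -0.8]
gripper_width: 0.0367
time: 25.8
tcp_pos: [0.4852, -0.3585, 0.0283]
orientation: [-3.142, -0.0, 2.495]
contact_force: [0.2, -0.5, -0.6]
gripper_width: 0.0366
time: 26.1
tcp_pos: [0.4852, -0.3585, 0.0283]
orientation: [-3.142, -0.0, 2.495]
contact_force: [-0.6, -1.0, -2.0]
gripper_width: 0.0366
```

View pics/w11.png

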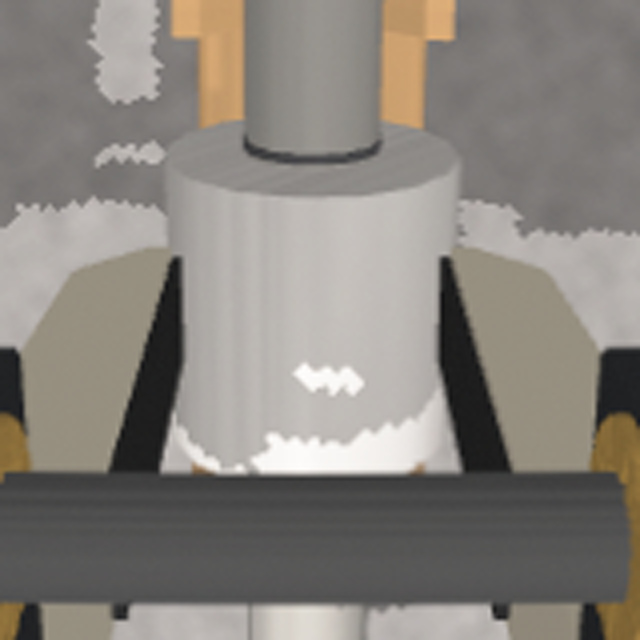

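```bash
python3 - <<'E'
from h import *
s=observe();im=get_image('wrist');W=cloud(im,s)
T=T_tool(s);P=(W-T[:3,3])@T[:3,:3]
for c in (205,212,218,222,224):
    print(c)
    for r in range(214,250,4): print('  ',r,(P[r,c]*1000).round(1),im['color'][r,c])
E
```

```text
205
   214 [ -7.3 -39.6  28.5] [189 183 180]
   218 [-10.1 -39.5  27.3] [187 182 178]
   222 [-13.3 -39.7  27.3] [187 182 178]
   226 [  9.6 -28.  -38.9] [151 144 129]
   230 [  9.4 -27.1 -44.3] [150 144 129]
   234 [  9.6 -26.2 -49.9] [151 144 128]
   238 [  9.1 -25.6 -54. ] [149 143 128]
   242 [  9.8 -24.5 -60.2] [150 144 128]
   246 [  9.4 -24.  -63.8] [150 144 129]
212
   214 [ -6.9 -34.1  27.5] [184 180 177]
   218 [-10.2 -34.2  27.6] [185 179 176]
   222 [-13.8 -34.5  28.5] [179 174 171]
   226 [  9.2 -24.3 -38. ] [150 143 128]
   230 [  9.6 -23.4 -44.6] [150 143 128]
   234 [  9.8 -22.5 -50.6] [151 144 129]
   238 [  9.5 -21.9 -54.9] [150 144 129]
   242 [  9.6 -21.2 -59.7] [150 143 128]
   246 [  9.7 -20.6 -64.5] [151 144 128]
218
   214 [ -6.8 -29.5  27.1] [183 178 174]
   218 [-10.2 -29.6  27.6] [184 179 176]
   222 [  9.5 -21.7 -32.5] [151 144 129]
   226 [  9.5 -20.9 -38.7] [151 143 129]
   230 [  9.4 -20.2 -44.3] [151 144 129]
   234 [  9.3 -19.7 -49.2] [150 143 128]
   238 [  8.5 -19.3 -52.5] [109 105  94]
   242 [  8.2 -18.8 -56.6] [32 32 32]
   246 [  8.3 -18.2 -61.3] [31 31 31]
222
   214 [ 12.6 -19.8 -28. ] [147 144 142]
   218 [ 10.2 -19.9 -28. ] [147 144 142]
   222 [  9.7 -19.3 -33.2] [151 145 133]
   226 [  7.8 -19.3 -34.4] [54 52 50]
   230 [  8.1 -18.5 -40.9] [30 30 30]
   234 [  8.  -18.  -46.1] [31 31 31]
   238 [  6.8 -17.7 -48.6] [31 32 31]
   242 [  5.1 -17.7 -49.9] [30 29 29]
   246 [  2.5 -17.8 -49.1] [30 30 31]
224
   214 [ 13.7 -18.3 -31.1] [153 149 146]
   218 [ 10.7 -18.6 -29.4] [153 149 147]
   222 [  8.7 -18.5 -30.5] [152 149 146]
   226 [  7.7 -18.2 -34.2] [41 41 41]
   230 [  7.3 -17.7 -39.1] [41 40 40]
   234 [  4.9 -17.8 -39. ] [30 30 30]
   238 [  2.6 -17.8 -39. ] [29 29 29]
   242 [  0.4 -17.9 -39.3] [31 30 31]
   246 [ -1.2 -17.7 -41. ] [30 31 30]
```

```bash
python3 -m crank '{"claw":[0,0,0,0,0,0,0,0,0,0,0,0],"translation":[[0,0,0],[0,0,0],[0,0,0],[0,0,0],[0,0,0],[0,0,0],[0,0,8],[0,0,16],[0,0,23],[0,0,28],[0,0,29.5],[0,0,29.5]],"rotation":[[0,0,0],[0,0,0],[0,0,0],[0,0,0],[0,0,0],[0,0,0],[0,0,0],[0,0,0],[0,0,0],[0,0,0],[0,0,0],[0,0,0]]}' 20
python3 -m crank '{"claw":[125,125,125,125,125,125,125,125],"translation":[[0,0,29.5],[0,0,29.5],[0,0,29.5],[0,0,29.5],[0,0,29.5],[0,0,29.5],[0,0,29.5],[0,0,29.5]],"rotation":[[0,0,0],[0,0,0],[0,0,0],[0,0,0],[0,0,0],[0,0,0],[0,0,0],[0,0,0]]}' 20
```

```text
time: 27.4
tcp_pos: [0.485, -0.3583, -0.0016]
orientation: [3.141, -0.001, 2.495]
contact_force: [-0.5, -0.6, 0.1]
gripper_width: 0.0929
time: 28.2
tcp_pos: [0.4852, -0.3584, -0.0306]
orientation: [-3.142, 0.0, 2.495]
contact_force: [0.3, -0.0, -0.3]
gripper_width: 0.0474
```

```bash
python3 -m crank '{"claw":[125,125,125,125,125,125],"translation":[[0,0,-6],[0,0,-14],[0,0,-22],[0,0,-28],[0,0,-29.5],[0,0,-29.5]],"rotation":[[0,0,0],[0,0,0],[0,0,0],[0,0,0],[0,0,0],[0,0,0]]}' 20
python3 -m crank '{"claw":[255,255,255,255],"translation":[[0,0,0],[0,0,0],[0,0,0],[0,0,0]],"rotation":[[0,0,0],[0,0,0],[0,0,0],[0,0,0]]}' 20
python3 -m crank '{"claw":[255,255,255,255],"translation":[[0,0,0],[0,0,0],[0,0,0],[0,0,0]],"rotation":[[0,0,0],[0,0,0],[0,0,0],[0,0,0]]}' 50
python3 - <<'E'
from h import *
im=get_image('wrist');save(im,'w12.png')
E
```

```text
time: 28.8
tcp_pos: [0.4854, -0.3587, -0.0006]
orientation: [-3.141, 0.001, 2.495]
contact_force: [0.1, 0.6, -1.3]
gripper_width: 0.0472
time: 29.2
tcp_pos: [0.4851, -0.3584, -0.0012]
orientation: [-3.142, -0.0, 2.495]
contact_force: [-1.0, 0.3, 2.6]
gripper_width: 0.0436
time: 29.6
tcp_pos: [0.4851, -0.3584, -0.0012]
orientation: [-3.142, -0.0, 2.495]
contact_force: [-1.0, 0.4, 1.7]
gripper_width: 0.0432
```

View pics/w12.png

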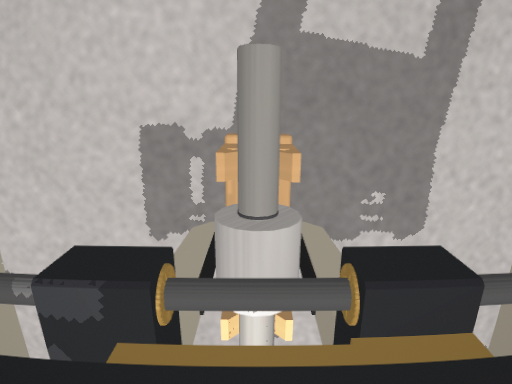

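```bash
python3 -m crank '{"claw":[255,255,255,255,255,255,255,255,255],"translation":[[0,0,-3],[0,0,-10],[0,0,-25],[0,0,-45],[0,0,-70],[0,0,-95],[0,0,-120],[0,0,-130],[0,0,-130]],"rotation":[[0,0,0],[0,0,0],[0,0,0],[0,0,0],[0,0,0],[0,0,0],[0,0,0],[0,0,0],[0,0,0]]}' 50
python3 - <<'E'
from h import *
s=observe();im=get_image('wrist');save(im,'w13.png');W=cloud(im,s)
T=T_tool(s)
P=(W.reshape(-1,3)-T[:3,3])@T[:3,:3]
for a,b in((.08,.095),(.05,.07),(.03,.04),(.016,.021)):
    q=P[(P[:,0]>a)&(P[:,0]<b)&(abs(P[:,1])<.004)&(P[:,2]<.0)&(P[:,2]>-.09)]
    if len(q): print(a,len(q),'top',(-np.percentile(q[:,2],10)).round(4))
q=P[(abs(P[:,1])<.004)&(P[:,2]<-.04)&(P[:,2]>-.09)];print(q[:,0].max())
go(.6088,-.0503,.129,87.5)
E
```

```text
time: 30.55
tcp_pos: [0.4859, -0.359, 0.1302]
orientation: [-3.141, 0.003, 2.496]
contact_force: [0.7, 0.2, -5.2]
gripper_width: 0.0431
0.08 705 top 0.0603
0.05 834 top 0.0602
0.03 379 top 0.0601
0.016 355 top 0.0718
0.09817627362608596
t=30.6 shift [ 8.680e+01  3.204e+02 -3.000e-01] rot [1.000e-02 1.000e-02 5.548e+01] now [ 0.4852 -0.3583  0.1287] yaw [1.8000e+02 1.0000e-02 1.4298e+02] w 0.0431 F [ 0.4 -0.4 -4.2]
```

View pics/w13.png

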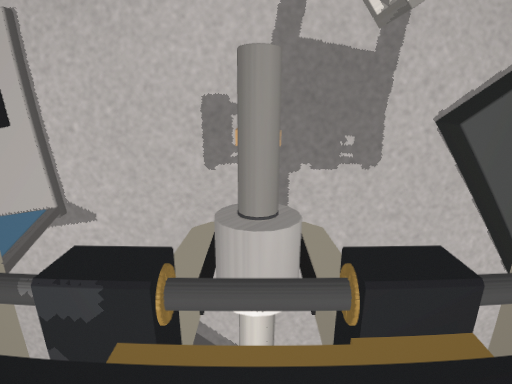

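```bash
python3 -m crank '{"claw":[255,255,255,255,255,255,255,255,255,255,255,255,255,255,255],"translation":[[3,10,0],[8,30,0],[16,57,0],[24,87,0],[32,117,0],[40,147,0],[48,177,0],[56,207,0],[64,237,0],[72,265,0],[79,290,0],[84,308,0],[87,318,0],[87,320,0],[87,320,0]],"rotation":[[0,0,2],[0,0,6],[0,0,11],[0,0,16],[0,0,21],[0,0,26],[0,0,31],[0,0,36],[0,0,41],[0,0,46],[0,0,50],[0,0,53],[0,0,55],[0,0,55.5],[0,0,55.5]]}' 50
python3 - <<'E'
from h import *
s=observe();im=get_image('wrist');save(im,'w14.png')
im=get_image('top');crop(im,'t14.png',180,70,340,200,5)
go(.6088,-.0499,.055,87.5)
E
```

```text
time: 32.1
tcp_pos: [0.6076, -0.0503, 0.1272]
orientation: [-3.139, -0.0, 1.528]
contact_force: [-0.6, -0.3, -5.0]
gripper_width: 0.043
t=32.2 shift [ 1.3  1.1 72.9] rot [-0.1   0.   -0.02] now [ 0.6078 -0.0512  0.1279] yaw [-179.9     0.     87.48] w 0.0428 F [ 0.1 -0.3 -6.1]
```

View pics/w14.png

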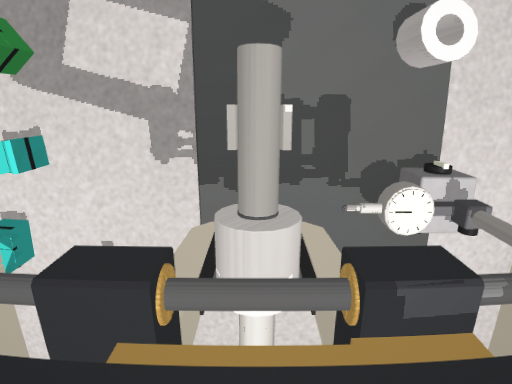

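```bash
python3 -m crank '{"claw":[255,255,255,255,255,255,255,255],"translation":[[1,1,15],[1,1,32],[1,1,48],[1,1,60],[1,1,68],[1,1,73],[1,1,73],[1,1,73]],"rotation":[[0,0,0],[0,0,0],[0,0,0],[0,0,0],[0,0,0],[0,0,0],[0,0,0],[0,0,0]]}' 50
python3 - <<'E'
from h import *
go(.6088,-.0499,.046,87.5)
s=observe();im=get_image('wrist');save(im,'w15.png')
E
```

```text
time: 33.0
tcp_pos: [0.6099, -0.0498, 0.0564]
orientation: [3.141, 0.0, 1.527]
contact_force: [-0.1, 0.0, -6.0]
gripper_width: 0.0429
t=33.0 shift [-0.2 -1.1 10.4] rot [ 0.05  0.01 -0.02] now [ 0.6099 -0.0498  0.0564] yaw [1.7995e+02 1.0000e-02 8.7480e+01] w 0.0429 F [-0.1  0.  -6. ]
```

View pics/w15.png

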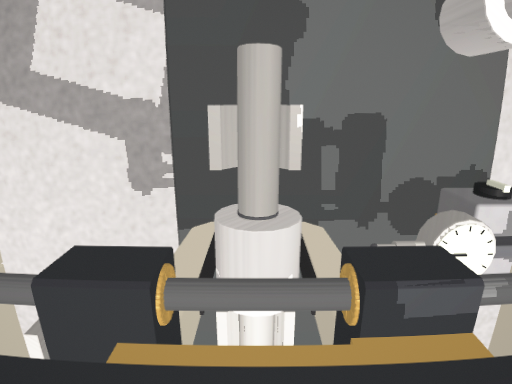

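```bash
python3 -m crank '{"claw":[255,255,255,255,255],"translation":[[0,-1,3],[0,-1,6],[0,-1,8],[0,-1,9],[0,-1,9]],"rotation":[[0,0,0],[0,0,0],[0,0,0],[0,0,0],[0,0,0]]}' 50
python3 -m crank '{"claw":[255,255,255],"translation":[[0,0,0.5],[0,0,1],[0,0,1]],"rotation":[[0,0,0],[0,0,0],[0,0,0]]}' 50
```

```text
time: 33.55
tcp_pos: [0.6086, -0.0496, 0.0468]
orientation: [3.141, 0.0, 1.527]
contact_force: [-0.2, -0.3, -4.4]
gripper_width: 0.0431
time: 33.85
tcp_pos: [0.6089, -0.0497, 0.0464]
orientation: [3.141, 0.0, 1.527]
contact_force: [0.4, 0.0, -1.7]
gripper_width: 0.0427
```

```bash
python3 -m crank '{"claw":[255,255,255],"translation":[[0,0,0.5],[0,0,1],[0,0,1]],"rotation":[[0,0,0],[0,0,0],[0,0,0]]}' 50
python3 -m crank '{"claw":[255,255],"translation":[[0,0,0],[0,0,0]],"rotation":[[0,0,0],[0,0,0]]}' 10
```

```text
time: 34.15
tcp_pos: [0.6091, -0.0498, 0.0461]
orientation: [3.14, 0.001, 1.527]
contact_force: [-1.2, 0.5, 6.1]
gripper_width: 0.0431
time: 34.35
tcp_pos: [0.6089, -0.0495, 0.0458]
orientation: [3.14, -0.0, 1.526]
contact_force: [-2.3, 0.9, 5.9]
gripper_width: 0.0435
```

```bash
python3 -m crank '{"claw":[122,112,95,90,90,90,90,90,90,90,90,90,90,90,90],"translation":[[0,0,0],[0,0,0],[0,0,0],[0,0,0],[0,0,0],[0,0,0],[0,0,-5],[0,0,-15],[0,0,-30],[0,0,-55],[0,0,-85],[0,0,-115],[0,0,-135],[0,0,-135],[0,0,-135]],"rotation":[[0,0,0],[0,0,0],[0,0,0],[0,0,0],[0,0,0],[0,0,0],[0,0,0],[0,0,0],[0,0,0],[0,0,0],[0,0,0],[0,0,0],[0,0,0],[0,0,0],[0,0,0]]}' 10
python3 - <<'E'
from h import *
s=observe();im=get_image('wrist');save(im,'w16.png');W=cloud(im,s)
T=T_tool(s)
L=near(W,.611,.0075,.04,.085,.1)
for lo,hi in((.102,.12),(.111,.125)):
    w=near(W,.6088,-.052,.13,lo,hi);print(*rect(w),w[:,2].max())
w=near(W,.612,.035,.02,.098,.115);print('journal top L',np.percentile(w[:,2],95))
w=near(W,.606,-.13,.012,.098,.115);print('journal top R',np.percentile(w[:,2],95))
go(.4342,-.1525,.15,177.7)
E
```

```text
time: 35.85
tcp_pos: [0.6085, -0.0496, 0.1802]
orientation: [3.141, 0.0, 1.527]
contact_force: [0.0, -0.3, -0.9]
gripper_width: 0.0602
c [634.8 -32.2] size 168.7 166.0 longdir -61.6 n 6134 0.1194614148064787
c [608.5 -51.7] size 44.4 33.1 longdir 87.8 n 1715 0.1194614148064787
journal top L 0.10607309844641362
journal top R 0.10619797390937309
t=35.9 shift [-110.6 -168.9   29.2] rot [-5.000e-02 -7.000e-02 -9.022e+01] now [ 0.6078 -0.0494  0.179 ] yaw [-1.7993e+02 -1.0000e-02  8.7480e+01] w 0.06 F [ 0.  -0.  -1.3]
```

View pics/w16.png

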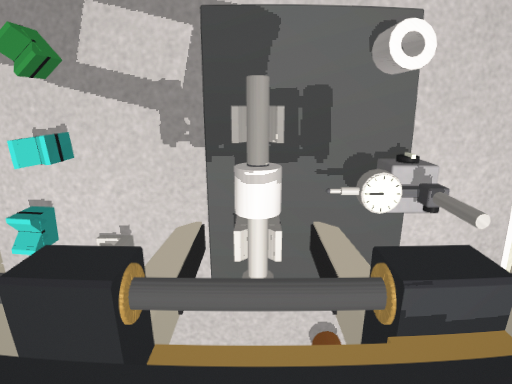

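```bash
python3 -m crank '{"claw":[90,90,90,0,0,0,0,0,0,0,0,0,0],"translation":[[-8,-14,0],[-18,-28,0],[-28,-42,0],[-38,-58,0],[-48,-74,0],[-58,-90,0],[-69,-106,10],[-80,-124,20],[-92,-144,29],[-105,-160,29],[-110,-169,29],[-110,-169,29],[-110,-169,29]],"rotation":[[0,0,-8],[0,0,-16],[0,0,-24],[0,0,-32],[0,0,-40],[0,0,-48],[0,0,-56],[0,0,-64],[0,0,-72],[0,0,-80],[0,0,-88],[0,0,-90.2],[0,0,-90.2]]}' 40
python3 - <<'E'
from h import *
s=observe();im=get_image('wrist');save(im,'w17.png');W=cloud(im,s)
for z in(.05,.06,.065):
    w=near(W,.434,-.152,.05,z,.085);print('ap',*rect(w),w[:,2].max())
go(.4342,-.1525,-.006,177.7)
E
```

```text
time: 37.2
tcp_pos: [0.4336, -0.1516, 0.1495]
orientation: [3.14, -0.002, 3.1]
contact_force: [1.1, 0.8, 0.3]
gripper_width: 0.093
ap c [ 434.3 -152.8] size 43.2 12.2 longdir 87.8 n 844 0.07263742141733859
ap c [ 434.3 -152.8] size 43.2 12.2 longdir 87.8 n 719 0.07263742141733859
ap c [ 434.3 -152.8] size 43.2 12.2 longdir 87.8 n 667 0.07263742141733859
t=37.2 shift [ -0.6  -1.1 155.7] rot [ 0.08 -0.12 -0.11] now [ 0.4339 -0.1516  0.1497] yaw [ 1.7992e+02 -1.2000e-01  1.7759e+02] w 0.0934 F [-0.1 -0.  -0. ]
```

View pics/w17.png

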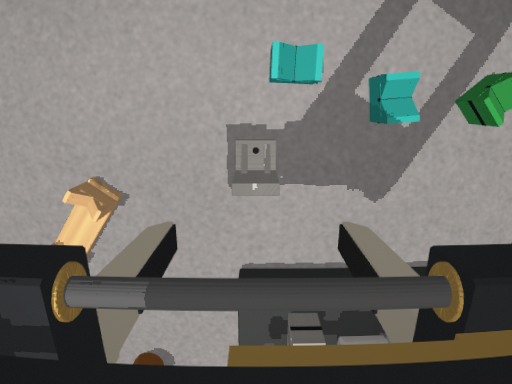

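Angle plate at (255,170): foot towards the robot, flat face away; upright centred under the jaws. Descend and grip.

```bash
python3 -m crank '{"claw":[0,0,0,0,0,0,0,120,120,120,255,255,255,255,255,255,255],"translation":[[-0.5,-1,40],[-0.5,-1,80],[-0.5,-1,115],[-0.5,-1,138],[-0.5,-1,150],[-0.5,-1,155],[-0.5,-1,155],[-0.5,-1,155],[-0.5,-1,155],[-0.5,-1,155],[-0.5,-1,155],[-0.5,-1,155],[-0.5,-1,155],[-0.5,-1,155],[-0.5,-1,155],[-0.5,-1,155],[-0.5,-1,155]],"rotation":[[0,0,0],[0,0,0],[0,0,0],[0,0,0],[0,0,0],[0,0,0],[0,0,0],[0,0,0],[0,0,0],[0,0,0],[0,0,0],[0,0,0],[0,0,0],[0,0,0],[0,0,0],[0,0,0],[0,0,0]]}' 40
```

```text
time: 38.95
tcp_pos: [0.4354, -0.1532, -0.004]
orientation: [-3.141, 0.0, 3.101]
contact_force: [0.1, -1.3, 2.0]
gripper_width: 0.0437
```

```bash
python3 -m crank '{"claw":[255,255,255,255,255,255,255,255,255],"translation":[[0,0,-5],[0,0,-20],[0,0,-45],[0,0,-75],[0,0,-105],[0,0,-135],[0,0,-160],[0,0,-165],[0,0,-165]],"rotation":[[0,0,0],[0,0,0],[0,0,0],[0,0,0],[0,0,0],[0,0,0],[0,0,0],[0,0,0],[0,0,0]]}' 40
python3 - <<'E'
from h import *
s=observe();im=get_image('wrist');save(im,'w18.png');W=cloud(im,s)
T=T_tool(s);P=(W.reshape(-1,3)-T[:3,3])@T[:3,:3]
q=P[(abs(P[:,1])<.02)&(P[:,2]<.005)&(P[:,2]>-.085)]
for z in range(-80,5,8):
    k=q[(q[:,2]*1000>z)&(q[:,2]*1000<z+8)]
    if len(k): print(z,len(k),'x',(k[:,0].min()*1000).round(1),(k[:,0].max()*1000).round(1))
go(.613,.0607,.16,87.6)
E
```

```text
time: 39.85
tcp_pos: [0.4352, -0.153, 0.1609]
orientation: [-3.141, 0.001, 3.101]
contact_force: [0.3, 0.1, -4.3]
gripper_width: 0.0438
-80 1643 x -1.5 7.4
-72 713 x 5.7 7.5
-64 611 x 6.0 7.5
-56 513 x 5.8 7.5
-48 451 x 5.9 7.4
-40 961 x 5.8 22.7
-32 677 x 6.2 31.6
-24 2414 x 6.0 40.1
-16 701 x 6.5 40.0
-8 27 x 39.6 40.2
t=39.9 shift [-169.7  220.3   -0.3] rot [-2.000e-02 -1.000e-01  9.008e+01] now [ 0.4346 -0.1525  0.1598] yaw [ 1.7995e+02 -8.0000e-02  1.7768e+02] w 0.0437 F [-0.2 -0.  -5.9]
```

View pics/w18.png

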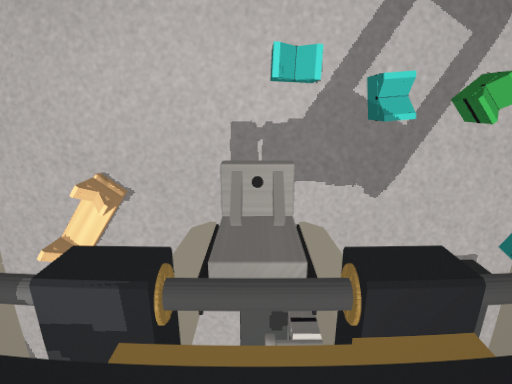

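```bash
python3 -m crank '{"claw":[255,255,255,255,255,255,255,255,255,255,255,255,255,255,255],"translation":[[-8,10,0],[-22,28,0],[-36,46,0],[-50,65,0],[-64,84,0],[-78,102,0],[-92,120,0],[-106,138,0],[-120,156,0],[-134,174,0],[-148,192,0],[-160,208,0],[-169,219,0],[-169,220,0],[-169,220,0]],"rotation":[[0,0,3],[0,0,10],[0,0,17],[0,0,25],[0,0,33],[0,0,41],[0,0,49],[0,0,57],[0,0,65],[0,0,73],[0,0,80],[0,0,86],[0,0,90],[0,0,90],[0,0,90]]}' 40
python3 - <<'E'
from h import *
s=observe();im=get_image('scene');crop(im,'s19.png',180,90,370,300,3)
go(.6132,.0599,.056,87.6)
E
```

```text
time: 41.4
tcp_pos: [0.6116, 0.06, 0.1585]
orientation: [-3.137, 0.0, 1.533]
contact_force: [0.2, 0.0, -3.9]
gripper_width: 0.0441
t=41.5 shift [  0.4   1.9 103. ] rot [-0.21  0.02  0.18] now [0.6117 0.0596 0.159 ] yaw [-1.7979e+02  2.0000e-02  8.7780e+01] w 0.0441 F [ 0.1 -0.2 -4. ]
```

View pics/s19.png

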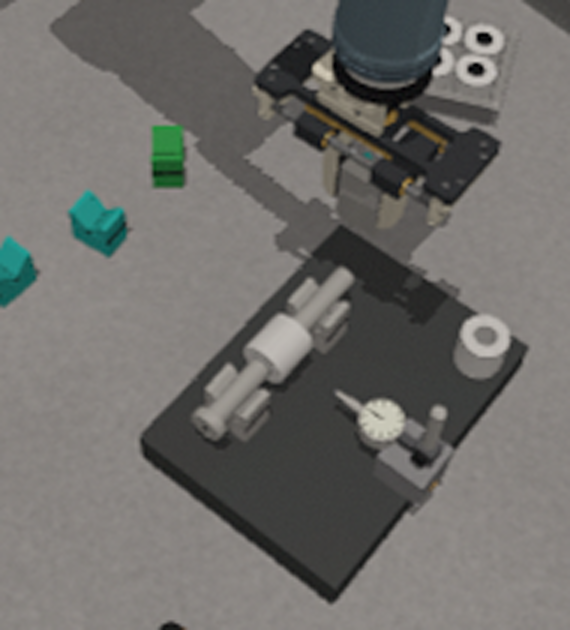

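```bash
python3 -m crank '{"claw":[255,255,255,255,255,255,255,255,255],"translation":[[0.5,1,15],[0.5,1,32],[0.5,1,52],[0.5,1,72],[0.5,1,88],[0.5,1,98],[0.5,1,103],[0.5,1,103],[0.5,1,103]],"rotation":[[0,0,0.2],[0,0,0.2],[0,0,0.2],[0,0,0.2],[0,0,0.2],[0,0,0.2],[0,0,0.2],[0,0,0.2],[0,0,0.2]]}' 40
python3 - <<'E'
from h import *
go(.6132,.0599,.046,87.6)
s=observe();im=get_image('wrist');save(im,'w20.png')
im=get_image('top');crop(im,'t20.png',180,70,340,200,4)
E
```

```text
time: 42.35
tcp_pos: [0.6146, 0.0601, 0.0586]
orientation: [3.14, 0.0, 1.527]
contact_force: [0.1, 0.0, -5.0]
gripper_width: 0.044
t=42.4 shift [-0.3 -1.4 12.6] rot [ 0.07  0.01 -0.12] now [0.6146 0.0601 0.0586] yaw [1.7993e+02 1.0000e-02 8.7480e+01] w 0.044 F [ 0.1  0.  -5. ]
```

View pics/w20.png

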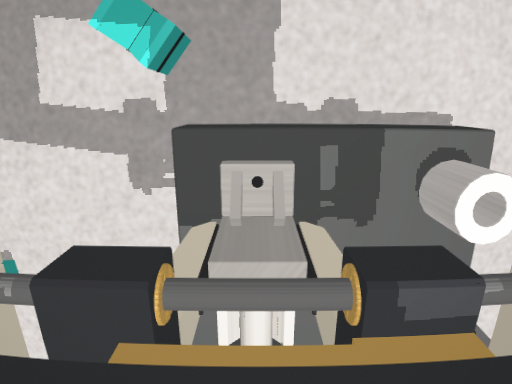

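```bash
python3 -m crank '{"claw":[255,255,255,255,255,255],"translation":[[0,-1,4],[0,-1,8],[0,-1,10.5],[0,-1,11.5],[0,-1,12],[0,-1,12]],"rotation":[[0,0,0],[0,0,0],[0,0,0],[0,0,0],[0,0,0],[0,0,0]]}' 40
python3 -m crank '{"claw":[255,255,255],"translation":[[0,0,0.5],[0,0,1],[0,0,1]],"rotation":[[0,0,0],[0,0,0],[0,0,0]]}' 40
```

```text
time: 43.05
tcp_pos: [0.6131, 0.0605, 0.046]
orientation: [3.141, 0.0, 1.527]
contact_force: [-0.3, -0.4, -2.5]
gripper_width: 0.0442
time: 43.35
tcp_pos: [0.6131, 0.0605, 0.046]
orientation: [3.141, 0.0, 1.527]
contact_force: [-4.5, 0.2, 5.5]
gripper_width: 0.044
```

Down on the plate. Release and rise.

```bash
python3 -m crank '{"claw":[120,110,95,80,80,80,80,80,80,80,80,80,80,80,80],"translation":[[0,0,-0.4],[0,0,-0.4],[0,0,-0.4],[0,0,-0.4],[0,0,-0.4],[0,0,-0.4],[0,0,-5],[0,0,-15],[0,0,-35],[0,0,-65],[0,0,-95],[0,0,-125],[0,0,-150],[0,0,-150],[0,0,-150]],"rotation":[[0,0,0],[0,0,0],[0,0,0],[0,0,0],[0,0,0],[0,0,0],[0,0,0],[0,0,0],[0,0,0],[0,0,0],[0,0,0],[0,0,0],[0,0,0],[0,0,0],[0,0,0]]}' 10
python3 - <<'E'
from h import *
s=observe();im=get_image('wrist');save(im,'w21.png');W=cloud(im,s)
w=near(W,.613,.061,.03,.107,.135);w=w[w[:,1]>.045];print('upright',*rect(w),w[:,2].max())
w=near(W,.6088,-.052,.04,.111,.125);print('sleeve',*rect(w))
print('L',*rect(near(W,.611,.0076,.036,.085,.098)))
E
```

```text
time: 44.85
tcp_pos: [0.6133, 0.0604, 0.1957]
orientation: [3.14, 0.0, 1.527]
contact_force: [-0.1, -0.5, 0.1]
gripper_width: 0.0636
upright c [613.2  61.6] size 43.5 12.5 longdir -2.6 n 782 0.12261681097198396
sleeve c [609.5 -51.4] size 44.7 30.4 longdir 88.3 n 144
L c [611.5   8.6] size 67.1 46.2 longdir 87.2 n 597
```

View pics/w21.png

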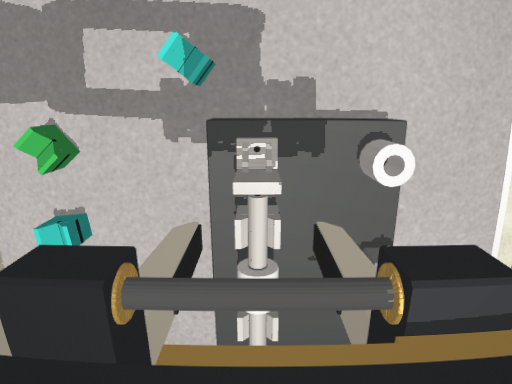

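```bash
python3 -m crank '{"claw":[80,80,80,80,80,80,80,80,80,80,80,80,80,80],"translation":[[0,0,-25],[30,0,-50],[65,-20,-60],[100,-40,-60],[135,-70,-60],[170,-100,-60],[205,-125,-60],[240,-150,-60],[275,-175,-60],[310,-200,-60],[330,-210,-60],[330,-210,-60],[330,-210,-60],[330,-210,-60]],"rotation":[[0,0,0],[0,0,0],[0,0,0],[0,0,0],[0,0,0],[0,0,0],[0,0,0],[0,0,0],[0,0,0],[0,0,0],[0,0,0],[0,0,0],[0,0,0],[0,0,0]]}' 10
python3 - <<'E'
from h import *
im=get_image('top');crop(im,'t22.png',180,70,440,260,3);W=cloud(im)
w=near(W,.613,.061,.03,.107,.135);print('upright',*rect(w))
w=near(W,.6088,-.052,.04,.109,.125);print('sleeve',*rect(w))
w=near(W,.6088,-.04,.15,.098,.125);w=w[w[:,0]<.64];w=w[w[:,1]<.05];print('mandrel',*rect(w))
print('tip',near(W,.68,-.055,.012,.085,.105)[:,0].min(),'sleeve spare',*rect(near(W,.743,.072,.04,.09,.105)),'bottle',*rect(near(W,.689,-.301,.05,.1,.125)))
print('R',*rect(near(W,.606,-.108,.03,.08,.096)),'L',*rect(near(W,.611,.0075,.03,.08,.096)))
im=get_image('scene');crop(im,'s22.png',200,150,370,300,4)
E
```

```text
time: 46.3
tcp_pos: [0.4181, 0.3983, 0.2539]
orientation: [-3.14, 0.001, 1.526]
contact_force: [0.2, -0.1, 0.6]
gripper_width: 0.0638
upright c [611.9  63.3] size 43.9 12.0 longdir -3.1 n 119
sleeve c [607.8 -49.3] size 42.2 33.5 longdir 89.8 n 267
mandrel c [607.2 -50.4] size 199.5 44.0 longdir 88.2 n 965
tip 0.6723039336025931 sleeve spare c [746.3  73.3] size 42.1 39.8 longdir 27.4 n 198 bottle c [ 694.6 -310.3] size 20.8 17.2 longdir -86.7 n 79
R c [ 604.9 -105.3] size 49.7 46.3 longdir 88.2 n 133 L c [609.8   9.5] size 51.5 46.3 longdir 85.7 n 138
```

View pics/t22.png

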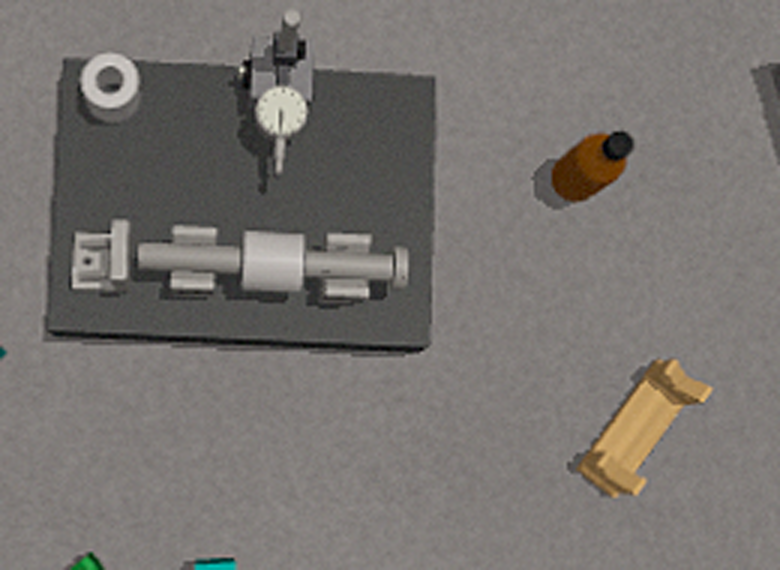

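View pics/s22.png

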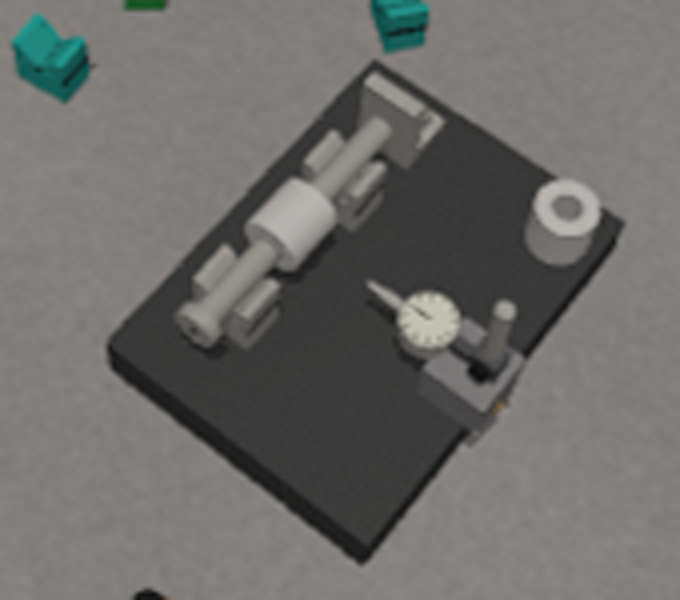

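```bash
python3 -c "
from h import *
print(close_job())"
```

```text
the job is handed in; nothing more can be done
None
```

The run-out check is set up and handed in at about 46 s of the 120 s allowed; no verdict is reported. Both steel V-blocks stand in line in front of the gauge. The mandrel lies in both with its collar to the right, and the angle plate stands at the plain left end.

**Last checks, from the wrist and top cameras:**

| Check | Measured |
|---|---|
| V-blocks | 116 mm apart, within about 0.5° of the gauge's cross line |
| Mandrel | level, both journal tops at z = 0.106 m, square to about 1° |
| Sleeve | axis about 62 mm in front of the plunger tip, off centre by about 2 mm |
| Angle plate | face about 7 mm from the plain end, centred to about 1 mm, square to within 1° |
| Gauge, spare sleeve, oil bottle | look the same as at the start in the top view |

**What went wrong or disagreed:**
- **First mandrel grip slipped:** the mandrel stayed in its cradle. The wrist depth picture showed the fingertips ending about 32 mm behind the reported TCP. I re-gripped 30 mm lower and it held.
- **Overshoot before the re-grip:** one call repeated a shift and took the open fingers 29 mm too low. No force showed on the sensor, and I raised them again.
- **V-block grips:** for the same reason I had held the V-blocks only near their tops, but they were set down firmly and in place.
- **Camera disagreement:** the top and wrist cameras differ by 1 to 2 mm, well inside the tolerances.
- **Not rechecked:** I did not view the part tray again at the end. The arm's last move towards its side, at about 0.25 m height, registered no contact force.

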